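Make up the staining tray and the dissecting tray

ROBOT

A 7-joint arm with a two-finger parallel gripper is mounted at the origin on the work surface. World frame = base frame: x ahead of the robot, y to its left, z up, the work surface at z = 0. Lengths are in mm, angles in rad, forces in N, time in s.
With the tool pointing down it reaches from about 350 to 775 mm from the base axis. Payload 3.1 kg.
Tool frame: the origin (TCP) lies at the very end of the fingers, on their centre line; the grasp point (between the pads) lies env.grip_depth behind it (env.grip_depth is the distance from the TCP to the grasp point, in mm); z points along the fingers, y is the direction in which the jaws open and shut (so a half turn about z gives the same grasp; the last joint's range is limited). The gripper opens to 85 mm and grips with 20 to 120 N. Pads are 22 mm wide; open, the fingers measure 114 mm over their backs; the gripper's body (76 mm by 85 mm) begins 54 mm behind the grasp point. The pads swing forward as they close: fully open they stand 13 mm farther back than shut.
Start: joints at [-1.305, 0.311, 0.014, 1.512, -0.004, 1.319, -0.027], TCP at [166.602, 524.177, 231.304] pointing down, gripper open.
Joint ranges: [-2.7, 2.7], [-0.3, 1.91], [-1.27, 1.3], [0.12, 2.57], [-1.44, 4.58], [0.2, 2.03], [-3.05, 3.05]. Speed limits (rad/s): [2.79, 2.79, 3.14, 3.14, 3.14, 3.14, 3.14].

INTERFACE

Orientations are given as a unit quaternion [x, y, z, w].
In Python, from plant import sensors, imaging, ticket, env gives the robot as it stands.
- The arm moves only by the shell command python3 -m crank 'ROWS' [OPENING]. ROWS is JSON, a list of rows, each an object of numbers: "tx", "ty", "tz": the shift along the tool's x, y, z in units of 0.5 m (1.0 is 0.5 m); "wx", "wy", "wz": the turn, a rotation vector about the tool's x, y, z in units of 360 degrees (1.0 is 360 degrees). In form: [{"tx": .., "ty": .., "tz": .., "wx": .., "wy": .., "wz": ..}, ...]. A call has 1 to 20 rows; each row shifts and turns the commanded pose from where the row before left it, along the tool's axes as they then stand; what a row does not reach is not made up. A row lasts 1/12 s, in which the tool goes at most 41.7 mm and 7.16 degrees, less where a joint would pass 70% of its speed; a pose out of reach is approached as far as the arm can. A call with a number of a shift or a turn outside -1 to 1 is refused whole. A call with a gripper value outside its range is refused whole. OPENING is the opening, from -1 (shut) to 1 (fully open), set as the call begins (- or left out, the last holds). The fingers move at their own pace and stop on an object; the grip force is fixed at half the most. Time passes only in rows, so rows that do not move let the fingers close. It gives the time, the measured TCP pose, the force and the opening at its end, in the units of the state.
- sensors.read_state(): the state, without advancing time (a new reading comes with each control period).
- imaging.snapshot(name): name is "side" or "top" or "wrist"; returns a dict with "image" (400x640x3 uint8, red, green, blue), "z_map" (400x640 float32, mm along the optical axis (not along the pixel's ray), 0 where there is no reading), "intrinsics" (3x3 intrinsics, pixels), "k1" (the pictures are not rectified: a ray, as slopes to the right and down, at radius r is drawn at 1 + k1 r^2 times it, then the intrinsics apply), "position" and "attitude" of the camera in the world. Camera axes: x right, y down, z forward; pixel columns grow to the right and rows downward; lengths in mm; the calibration is good to about 2 mm. A picture is of the moment at which its call begins.
- ticket.job_done(): hands the job in, once; it reports no verdict.
The state is a dict: "time": time; "joints": joint angles; "joint_velocities": joint speeds; "joint_torque": joint torques, N m; "ee_pos": TCP position; "eef_rot": TCP orientation; "wrist_force": force on the tool from outside, world axes, zero at the start; "wrist_torque": the same for the moment, N m; "gripper_width": finger opening in mm.
Only numpy, scipy, OpenCV 4.12 (cv2) and the standard library are available. Lean on these libraries where they do the work, as an engineer would, in place of code of your own. Each camera call takes 0.05 s, during which the arm holds its last target. There are 200 camera calls.

TASK

Make up the two trays for the microscopy practical. The white plastic staining tray gets the square glass staining jar in its wide bay, turned over so that it stands mouth up (it was left to drain mouth down), and the small dropper bottle in its narrow bay; the steel dissecting tray with the wire handles gets the round glass dish in its wide bay and the eyepiece in its narrow bay, both standing as they do now. Set everything down flat on the tray floor without dropping it, and leave the big reagent bottle and the slide box where they are.

Things in the scene. Friction and masses are not known exactly. Their poses are not given: they have to be found in the camera images.
- staining_tray: white plastic tray without handles, 139 x 80 mm, 16 mm high, walls and divider 3 mm, floor 4 mm thick; fixed, at any yaw. Origin: centre of its underside, z up. One divider parts two bays along its own x: the wide bay, inside 74 (x) by 74 mm (y), centred at x = -29.5 mm, y = 0; the narrow bay, inside 56 (x) by 74 mm (y), centred at x = +38.5 mm, y = 0.
- dissecting_tray: steel tray, 149 x 110 mm, 16 mm high, walls and divider 3 mm, floor 4 mm, a low wire handle 20 mm out from each short end; fixed, at any yaw. Origin: centre of its underside, z up. One divider parts two bays along its own x: the wide bay, inside 78 (x) by 104 mm (y), centred at x = -32.5 mm, y = 0; the narrow bay, inside 62 (x) by 104 mm (y), centred at x = +40.5 mm, y = 0.
- staining_jar: square clouded-glass jar, 46 x 46 mm, flat sides, 64 mm high, walls 3.5 mm, 100 g; at the start upside down, mouth on the bench, closed bottom uppermost. Rests steadily on any side. Origin: centre of the mouth's rim plane (on the bench at the start); z points from mouth to closed bottom (down once the jar stands mouth up, the origin then 64 mm above its foot); x, y square to the sides.
- dropper_bottle: small amber glass dropper bottle, the slim one of the two bottles: body 34 mm in diameter up to 50 mm, then shoulder, black collar 21 mm in diameter and rubber teat, 84 mm high overall, 60 g. Origin: centre of its underside, z up.
- glass_dish: round clear glass dish with straight sides, 52 mm outside diameter, 36 mm high, wall 3 mm, mouth up, 60 g. Origin: centre of its underside, z up.
- eyepiece: microscope eyepiece standing on its black rubber eyecup: lower 30 mm black, 40 mm in diameter at the foot and 37 mm above, then a bright metal barrel 30 mm in diameter up to 60 mm, 90 g. Origin: centre of its underside, z up along the barrel.
- reagent_bottle: bystander: big amber reagent bottle with a black cap and paper label, 60 mm in diameter, 116 mm high, 300 g. Origin: centre of its underside, z up. Not needed; stands among the stock.
- slide_box: bystander: closed grey slide storage box lying flat, 87 x 172 mm, 33 mm high. Origin: centre of its underside, z up, long side along its y. Not needed; lies beyond the loose row in which the stock stands. On the robot side of that row, between the two trays, 150 mm or more of bench is clear.
Mind the look-alikes: they are no part of the job. Leave any green, purple or yellow look-alike of the eyepiece alone.

How it is judged (in metres and radians):
At the end, for the whole second after the job is handed in: Jar mouth up in the staining tray's wide bay, dropper bottle upright in its narrow bay; dish mouth up in the dissecting tray's wide bay, eyepiece on its eyecup in its narrow bay. Each inside its bay's walls, on the tray floor (within 4 mm), upright within 5 deg, released, at rest (under 20 mm/s) (x of staining_jar in the frame of staining_tray between -0.046 and -0.013 m and y of staining_jar in the frame of staining_tray between -0.0165 and 0.0165 m and z of staining_jar in the frame of staining_tray between 0.064 and 0.072 m and angle between staining_jar's own z axis and vertical above 3.04 rad and linear speed of each of staining_jar, dropper_bottle, glass_dish, eyepiece below 0.02 m/s and contact force between each of staining_jar, dropper_bottle, glass_dish, eyepiece and the fingers below 0.05 N and x of dropper_bottle in the frame of staining_tray between 0.026 and 0.051 m and y of dropper_bottle in the frame of staining_tray between -0.0215 and 0.0215 m and z of dropper_bottle in the frame of staining_tray between 0 and 0.008 m and angle between each of dropper_bottle, glass_dish, eyepiece's own z axis and vertical below 0.1 rad and x of glass_dish in the frame of dissecting_tray between -0.047 and -0.018 m and y of glass_dish in the frame of dissecting_tray between -0.0275 and 0.0275 m and z of glass_dish in the frame of dissecting_tray between 0 and 0.008 m and x of eyepiece in the frame of dissecting_tray between 0.028 and 0.053 m and y of eyepiece in the frame of dissecting_tray between -0.0335 and 0.0335 m and z of eyepiece in the frame of dissecting_tray between 0 and 0.008 m); the robot touches nothing.
It fails at once if the reagent bottle or the slide box was pushed more than 25 mm or tipped over (distance of any of reagent_bottle, slide_box from where it was at the start of the episode above 0.025 m or angle between reagent_bottle's own z axis and vertical above 0.5 rad).
It fails at once if a thing was dropped (falling faster than 0.6 m/s, about 18 mm, out of the fingers) ((linear speed of staining_jar above 0.6 m/s and contact force between staining_jar and the fingers below 0.05 N) or (linear speed of dropper_bottle above 0.6 m/s and contact force between dropper_bottle and the fingers below 0.05 N) or (linear speed of glass_dish above 0.6 m/s and contact force between glass_dish and the fingers below 0.05 N) or (linear speed of eyepiece above 0.6 m/s and contact force between eyepiece and the fingers below 0.05 N)).
It also fails if it takes over 131 s, if anything falls off the work surface, if the arm or the gripper's body presses on something with over 40 N, if the wrist force passes 120 N, or if a joint passes its speed limit or range.

## Working session

There is one attempt and no reset: what is moved stays moved. The work goes in short steps, Python scripts to look and compute and a shell command to move; the robot and the scene stay as the last step left them, time stands still between calls to the robot, and variables do not carry over. Pictures are saved under pics/ and viewed, about 12 in all and at most 16, crops included, and the job is handed in when it is done.

```bash
ls; mkdir -p pics
cat > h.py <<'E'
import numpy as np, cv2
from scipy.spatial.transform import Rotation as R
from plant import sensors, imaging, ticket, env
def cam(name):
    s=imaging.snapshot(name); return s
def rot(a):
    a=np.array(a,float); return a if a.shape==(3,3) else R.from_quat(a).as_matrix()
def cloud(s):
    K=np.array(s["intrinsics"],float); z=s["z_map"]; h,w=z.shape
    u,v=np.meshgrid(np.arange(w),np.arange(h))
    pts=np.stack([u,v],-1).reshape(-1,1,2).astype(float)
    n=cv2.undistortPoints(pts,K,np.array([s["k1"],0,0,0,0.])).reshape(h,w,2)
    P=np.dstack([n[...,0]*z,n[...,1]*z,z]) 
    W=P@rot(s["attitude"]).T+np.array(s["position"]); W[z==0]=np.nan
    return W
E
python3 - <<'E'
from h import *
print(env.grip_depth,sensors.read_state())
for n in("top","side"):
    s=cam(n); cv2.imwrite(f"pics/{n}0.png",s["image"][...,::-1]); print(n,s["position"],s["attitude"],s["k1"],s["intrinsics"])
    np.savez(f"{n}0.npz",img=s["image"],W=cloud(s))
E
```

```text
pics
18.700000000000003 {'time': 0.0, 'joints': array([-1.30467301,  0.31179159,  0.0139935 ,  1.51308983, -0.00443723,
        1.31917167, -0.02717267]), 'joint_velocities': array([ 0.00203011,  0.00071054, -0.00138891,  0.00057994, -0.00014951,
       -0.0019702 , -0.00052667]), 'joint_torque': array([ 5.10637055e-04, -3.79900217e+01,  1.46445218e-01, -2.30599844e+01,
        1.23250656e-02,  1.34438035e-02, -1.39190564e-05]), 'ee_pos': array([166.39578933, 523.45251434, 230.17164326]), 'eef_rot': array([ 1.53258541e-01,  9.88185379e-01, -1.20485053e-03, -1.54587413e-04]), 'wrist_force': array([ 0.50073664, -0.09960959, -0.12972714]), 'wrist_torque': array([ 0.01104397,  0.00698307, -0.02707735]), 'gripper_width': 85.30935242900553}
top [474.76928974  -1.07700155 888.38667224] [-0.70214903  0.70862127 -0.05470915  0.04300641] -0.03072970550134473 [[361.22979492   0.         318.99194383]
 [  0.         361.22979492 200.37209798]
 [  0.           0.           1.        ]]
side [ 433.21039875 -668.6082751   536.82094401] [ 0.88309053 -0.10115014  0.0468553  -0.45576787] 0.018909643605116756 [[388.05114136   0.         315.32088003]
 [  0.         388.05114136 197.00866217]
 [  0.           0.           1.        ]]
```

View pics/top0.png

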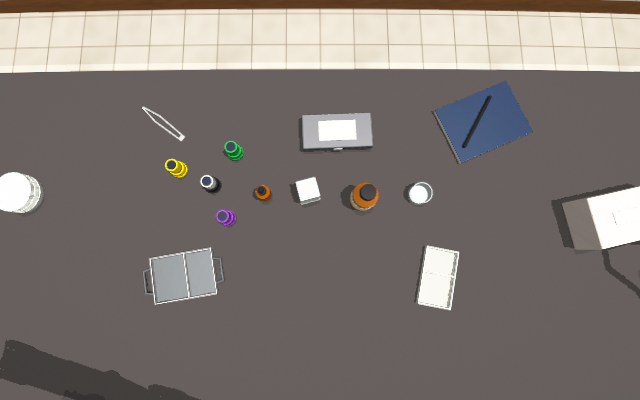

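View pics/side0.png

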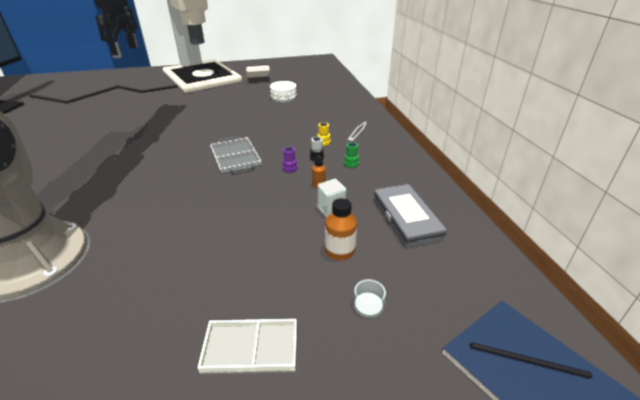

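The top view shows: dissecting tray (183,276), staining tray (438,278), jar (308,190), dropper (263,193), black/metal eyepiece (210,184), dish (419,194), reagent bottle (365,197), slide box (337,131), and coloured decoys at (176,168), (234,150) and (226,217). The side view agrees with this.

```bash
cat > seg.py <<'E'
from h import *
d=np.load("top0.npz"); W=d["W"]; img=d["img"]
z=W[...,2]
print("bench z",np.nanmedian(z[320:350,300:400]), np.nanmedian(z[150:180,80:130]))
m=((z>8)&(z<200)).astype(np.uint8); m[:75]=0
n,l,st,c=cv2.connectedComponentsWithStats(m)
for i in range(1,n):
    if st[i,4]<40: continue
    k=l==i; P=W[k]; zt=np.nanpercentile(P[:,2],95)
    T=P[P[:,2]>zt-6][:,:2]
    r=cv2.minAreaRect(P[:,:2].astype(np.float32)); rt=cv2.minAreaRect(T.astype(np.float32))
    print(c[i].round(),st[i,4],"ztop",round(zt,1),"rect",np.round(r[0],1),np.round(r[1],1),round(r[2],1),"| top",np.round(rt[0],1),np.round(rt[1],1),round(rt[2],1))
E
python3 seg.py
python3 - <<'E'
from h import *
d=np.load("top0.npz"); W=d["W"]
# nearest depth for tray floors
for p in [(170,278),(201,270),(437,263),(436,290),(210,184),(307,190),(263,193),(419,194)]:
    print(p,W[p[1],p[0]].round(1))
d=np.load("side0.npz"); W=d["W"]
for p in [(316,143),(319,180),(331,190),(369,305),(341,215),(250,345),(115,40)]: print("side",p,W[p[1],p[0]].round(1))
s=cam("wrist"); cv2.imwrite("pics/w0.png",s["image"][...,::-1]); print(s["position"],rot(s["attitude"]),sensors.read_state()["time"])
E
```

```text
bench z -0.048100496877850674 0.5618050434884481
[483. 121.] 4551 ztop 17.7 rect [ 800.5 -441.4] [152.1 214. ] 23.0 | top [ 800.1 -440.5] [152.1 212. ] 23.0
[337. 131.] 2477 ztop 36.1 rect [768.2 -61.7] [ 92.  170.6] 1.9 | top [768.3 -61.8] [ 87.3 169.7] 2.0
[234. 150.] 269 ztop 62.1 rect [718.5 189.6] [33.2 38.4] 50.2 | top [719.6 191.4] [27.8 28.5] 89.9
[176. 168.] 302 ztop 62.6 rect [676.6 327.9] [37.1 33.9] 1.7 | top [678.  330.6] [27.4 29. ] 3.3
[ 19. 193.] 1423 ztop 48.7 rect [619.9 709.3] [92.5 77.2] 5.8 | top [619.9 709.5] [92.5 76.9] 5.8
[211. 183.] 267 ztop 62.2 rect [637.5 243.1] [33.6 36.8] 87.7 | top [638.  245.3] [29.2 27.5] 4.0
[307. 190.] 456 ztop 66.7 rect [617.   12.4] [46.7 47. ] 15.1 | top [617.   12.2] [46.7 45.8] 14.4
[363. 196.] 628 ztop 117.7 rect [ 599.4 -119.7] [58.5 58.7] 29.8 | top [ 601.  -120.1] [33.3 34.1] 88.5
[420. 193.] 225 ztop 37.3 rect [ 610.9 -262.6] [51.5 50.7] 89.5 | top [ 610.8 -263. ] [50.5 50.7] 43.5
[264. 193.] 199 ztop 82.0 rect [612.7 115.7] [32.6 32.3] 87.3 | top [613.3 116.1] [11.7  9.3] 0.0
[605. 219.] 3731 ztop 92.1 rect [ 548.7 -742.
[... 347 characters left out ...]
8.9] [110.9 189. ] 8.7
(170, 278) [412.6 342.7   5.4]
(201, 270) [430.9 269.8   2.3]
(437, 263) [ 441.4 -302.3    4.1]
(436, 290) [ 377. -297.    3.]
(210, 184) [630.3 237.4  61. ]
(307, 190) [614.1  12.2  62.8]
(263, 193) [606.5 112.7  71. ]
(419, 194) [ 612.  -266.5    2.9]
side (316, 143) [635.2 233.8  54.5]
side (319, 180) [611.9 100.3  25. ]
side (331, 190) [614.9  -1.   62.7]
side (369, 305) [ 603.2 -288.3   31.8]
side (341, 215) [ 596.9 -138.9  102.7]
side (250, 345) [ 409.  -298.     4.3]
side (115, 40) [162.9 468.6 288. ]
[ 94.76125218 546.73221877 371.90368915] [[ 0.30253676  0.91129639  0.27930342]
 [ 0.95313576 -0.28866123 -0.09059206]
 [-0.00193214  0.2936215  -0.95591981]] 0.15
```

```bash
python3 - <<'E'
from h import *
for n in("top0","side0"):
  W=np.load(n+".npz")["W"].reshape(-1,3)
  for nm,c,a,L,H in(("stain",(408.1,-299.9),-12.1,69.5,40),("diss",(419,309),-81.,74.5,55)):
    a=np.radians(a);ux=np.array([np.cos(a),np.sin(a)]);uy=np.array([-ux[1],ux[0]])
    D=W[:,:2]-c;x=D@ux;y=D@uy
    k=(abs(y)<H-10)&(abs(x)<L+8)&(W[:,2]>8)&(W[:,2]<25)
    h,e=np.histogram(x[k],np.arange(-84,85,4));print(n,nm,[(int(b+2),int(q)) for b,q in zip(e,h) if q])
E
python3 - <<'E'
import cv2
a=cv2.imread("pics/top0.png")
x=cv2.resize(a[235:315,130:230],None,fx=4,fy=4);y=cv2.resize(a[235:315,390:490],None,fx=4,fy=4)
cv2.imwrite("pics/trays.png",cv2.hconcat([x,y]))
E
```

```text
top0 stain [(-70, 5), (-66, 35), (-46, 1), (-42, 2), (-30, 1), (-6, 1), (6, 9), (10, 19), (22, 1), (26, 2), (66, 25), (70, 9)]
top0 diss [(-82, 5), (-78, 7), (-74, 50), (-70, 51), (-58, 1), (-46, 1), (-30, 1), (-6, 1), (6, 39), (10, 51), (18, 1), (30, 1), (42, 3), (46, 1), (50, 1), (54, 1), (66, 1), (70, 13), (74, 67), (78, 7), (82, 7)]
side0 stain [(-70, 12), (-66, 105), (10, 74), (14, 25), (66, 5), (70, 78)]
side0 diss [(-82, 1), (-78, 2), (-74, 54), (-70, 44), (-66, 3), (-54, 1), (6, 32), (10, 73), (14, 5), (70, 11), (74, 98), (78, 7)]
```

View pics/trays.png

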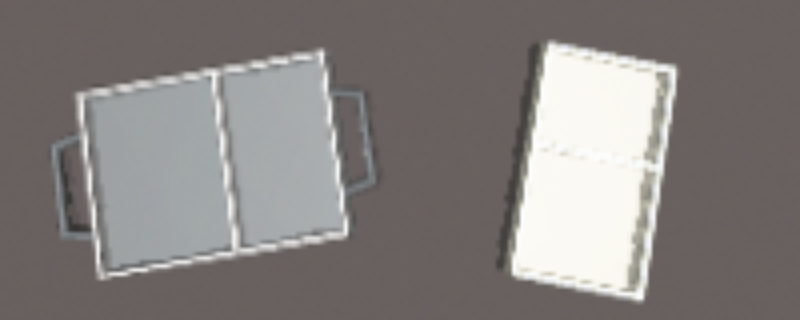

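View pics/w0.png

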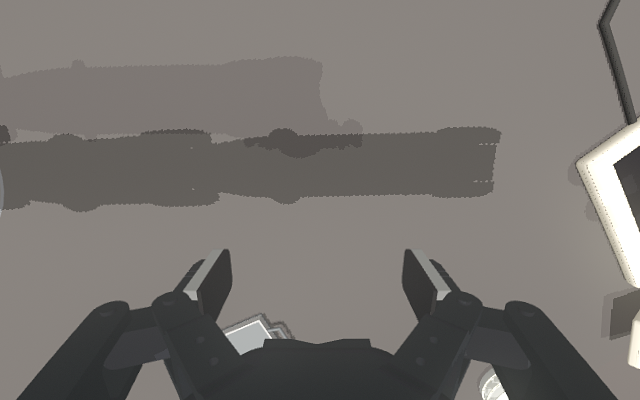

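The trays are confirmed. The narrow bay of the dissecting tray faces −y, and the narrow bay of the staining tray faces away from the robot. I'll start with the eyepiece.

```bash
cat >> h.py <<'E'
def down(yaw):  # tool z down, tool y at yaw deg in world xy
    a=np.radians(yaw); y=np.array([np.cos(a),np.sin(a),0]); z=np.array([0,0,-1.]); return np.column_stack([np.cross(y,z),y,z])
def lean(az,p): # tool z horizontal-azimuth az, p deg below horizontal; y horizontal
    a=np.radians(az);q=np.radians(p); z=np.array([np.cos(a)*np.cos(q),np.sin(a)*np.cos(q),-np.sin(q)])
    y=np.array([-np.sin(a),np.cos(a),0]); return np.column_stack([np.cross(y,z),y,z])
def plan(pts,frm=None):
    """pts: list of (pos, Rtarget|None); shift happens first in current tool axes, then turn"""
    s=sensors.read_state()
    p=np.array(s["ee_pos"]);M=rot(s["eef_rot"])
    for q,T in pts:
        q=np.array(q,float); d=M.T@(q-p)/500
        print("shift",d.round(4),"rows>=",int(np.ceil(np.linalg.norm(d)*500/41.6)),end=" ")
        if T is not None:
            w=R.from_matrix(M.T@T).as_rotvec()/(2*np.pi); print("turn",w.round(4),"rows>=",int(np.ceil(np.linalg.norm(w)*360/7.15)),end=""); M=T
        print(); p=q
    print("at",np.round(s["ee_pos"],1),"y-yaw",round(np.degrees(np.arctan2(rot(s["eef_rot"])[1,1],rot(s["eef_rot"])[0,1])),1),"zdir",rot(s["eef_rot"])[:,2].round(3),"t",s["time"],"w",round(s["gripper_width"],1),"j",np.round(s["joints"],2))
E
python3 -c "
from h import *
plan([((637.5,244.5,120),None),((637.5,244.5,26.5),None),((637.5,244.5,140),None),((425.3,269,140),None),((425.3,269,32),None)])"
```

```text
shift [-1.067  -0.2464  0.2215] rows>= 14 
shift [0.     0.0003 0.187 ] rows>= 3 
shift [-0.     -0.0004 -0.227 ] rows>= 3 
shift [ 4.193e-01 -8.180e-02  1.000e-04] rows>= 6 
shift [0.     0.0004 0.216 ] rows>= 3 
at [166.4 523.6 230.5] y-yaw 72.4 zdir [-0.    -0.002 -1.   ] t 0.15 w 85.3 j [-1.3   0.31  0.01  1.51 -0.    1.32 -0.03]
```

```bash
python3 -m crank '[{"tx":-0.067,"ty":-0.0154,"tz":0.0138},{"tx":-0.067,"ty":-0.0154,"tz":0.0138},{"tx":-0.067,"ty":-0.0154,"tz":0.0138},{"tx":-0.067,"ty":-0.0154,"tz":0.0138},{"tx":-0.067,"ty":-0.0154,"tz":0.0138},{"tx":-0.067,"ty":-0.0154,"tz":0.0138},{"tx":-0.067,"ty":-0.0154,"tz":0.0138},{"tx":-0.067,"ty":-0.0154,"tz":0.0138},{"tx":-0.067,"ty":-0.0154,"tz":0.0138},{"tx":-0.067,"ty":-0.0154,"tz":0.0138},{"tx":-0.067,"ty":-0.0154,"tz":0.0138},{"tx":-0.067,"ty":-0.0154,"tz":0.0138},{"tx":-0.067,"ty":-0.0154,"tz":0.0138},{"tx":-0.067,"ty":-0.0154,"tz":0.0138},{"tx":-0.067,"ty":-0.0154,"tz":0.0138},{"tx":-0.067,"ty":-0.0154,"tz":0.0138},{},{},{}]' 1
python3 - <<'E'
from h import *
plan([((637.5,244.5,26.5),None)])
s=cam("wrist"); W=cloud(s); cv2.imwrite("pics/w1.png",s["image"][...,::-1])
z=W[...,2]; m=((z>50)&(z<70)).astype(np.uint8); n,l,st,c=cv2.connectedComponentsWithStats(m)
for i in range(1,n):
    if st[i,4]>200: P=W[l==i]; print(c[i].round(),st[i,4],[(np.round(r,1)) for r in cv2.minAreaRect(P[:,:2].astype(np.float32))], s["image"][l==i].mean(0).round())
E
```

```text
shift [-1.067  -0.246   0.4085] rows>= 15 
at [166.4 523.6 230.5] y-yaw 72.4 zdir [-0.    -0.002 -1.   ] t 0.15 w 85.3 j [-1.3   0.31  0.01  1.51 -0.    1.32 -0.03]
[635. 345.] 466 [array([547.3, 898. ]), array([11.1, 90.7]), np.float64(87.0)] [241. 235. 219.]invalid input at $[0]: expected keys tx, ty, tz, wx, wy, wz
```

View pics/w1.png

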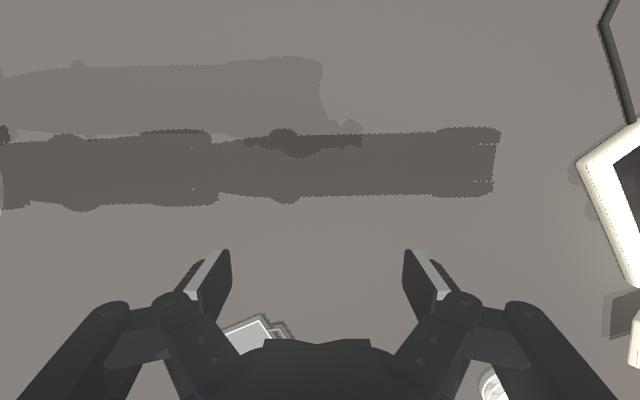

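The picture (4 viewed... now 6) is unchanged because the move was refused: every row needs all six keys.

```bash
python3 -m crank '[{"tx":-0.067,"ty":-0.0154,"tz":0.0138,"wx":0,"wy":0,"wz":0},{"tx":-0.067,"ty":-0.0154,"tz":0.0138,"wx":0,"wy":0,"wz":0},{"tx":-0.067,"ty":-0.0154,"tz":0.0138,"wx":0,"wy":0,"wz":0},{"tx":-0.067,"ty":-0.0154,"tz":0.0138,"wx":0,"wy":0,"wz":0},{"tx":-0.067,"ty":-0.0154,"tz":0.0138,"wx":0,"wy":0,"wz":0},{"tx":-0.067,"ty":-0.0154,"tz":0.0138,"wx":0,"wy":0,"wz":0},{"tx":-0.067,"ty":-0.0154,"tz":0.0138,"wx":0,"wy":0,"wz":0},{"tx":-0.067,"ty":-0.0154,"tz":0.0138,"wx":0,"wy":0,"wz":0},{"tx":-0.067,"ty":-0.0154,"tz":0.0138,"wx":0,"wy":0,"wz":0},{"tx":-0.067,"ty":-0.0154,"tz":0.0138,"wx":0,"wy":0,"wz":0},{"tx":-0.067,"ty":-0.0154,"tz":0.0138,"wx":0,"wy":0,"wz":0},{"tx":-0.067,"ty":-0.0154,"tz":0.0138,"wx":0,"wy":0,"wz":0},{"tx":-0.067,"ty":-0.0154,"tz":0.0138,"wx":0,"wy":0,"wz":0},{"tx":-0.067,"ty":-0.0154,"tz":0.0138,"wx":0,"wy":0,"wz":0},{"tx":-0.067,"ty":-0.0154,"tz":0.0138,"wx":0,"wy":0,"wz":0},{"tx":-0.067,"ty":-0.0154,"tz":0.0138,"wx":0,"wy":0,"wz":0},{"tx":0,"ty":0,"tz":0,"wx":0,"wy":0,"wz":0},{"tx":0,"ty":0,"tz":0,"wx":0,"wy":0,"wz":0}]' 1
cat > look.py <<'E'
import sys
from h import *
lo,hi=float(sys.argv[1]),float(sys.argv[2])
s=cam("wrist"); W=cloud(s)
if len(sys.argv)>3: cv2.imwrite(f"pics/{sys.argv[3]}.png",s["image"][...,::-1])
z=W[...,2]; m=((z>lo)&(z<hi)).astype(np.uint8); n,l,st,c=cv2.connectedComponentsWithStats(m)
for i in range(1,n):
    if st[i,4]>300: P=W[l==i]; print(c[i].round(),st[i,4],[np.round(r,1).tolist() for r in cv2.minAreaRect(P[:,:2].astype(np.float32))], s["image"][l==i].mean(0).round())
E
python3 look.py 45 70 w2; python3 -c "
from h import *
plan([((637.5,244.5,26.5),None)])"
```

```text
time: 1.7
ee_pos: [641.5, 240.5, 119.0]
eef_rot: [0.156, 0.988, -0.002, -0.001]
wrist_force: [-1.2, -0.5, 0.1]
gripper_width: 85.2
[234. 113.] 1716 [[555.9, 209.4], [30.0, 28.8], 57.0] [149. 122. 170.]
[324. 205.] 1388 [[637.7, 247.6], [29.5, 28.9], 13.0] [123. 124. 126.]
[445. 219.] 1437 [[677.0, 331.8], [30.1, 28.9], 62.2] [148. 135.  61.]
[160. 221.] 1265 [[612.3, 122.1], [32.8, 27.7], 17.8] [153. 108.  60.]
[ 48. 264.] 3582 [[617.3, 12.2], [46.7, 50.3], 14.5] [229. 231. 224.]
[293. 311.] 1142 [[719.8, 194.0], [29.0, 30.1], 81.1] [ 78. 141. 103.]
shift [0.0053 0.0006 0.1866] rows>= 3 
at [640.1 243.5 119.8] y-yaw 72.3 zdir [-0.002 -0.001 -1.   ] t 1.75 w 86.0 j [-0.51  0.67  0.21  1.25 -0.14  1.24  0.96]
```

View pics/w2.png

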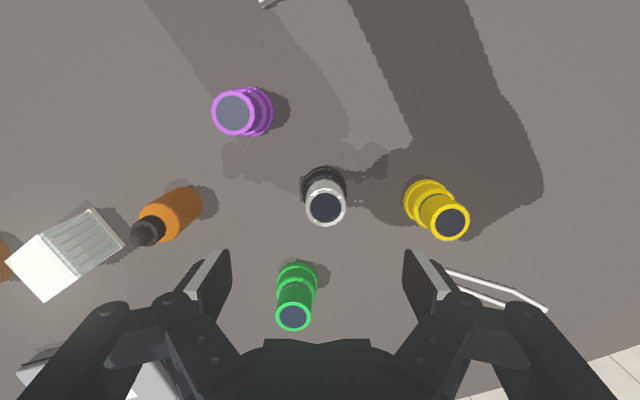

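```bash
python3 -m crank '[{"tx":0.005,"ty":0.0035,"tz":0.06,"wx":0,"wy":0,"wz":0},{"tx":0,"ty":0,"tz":0.06,"wx":0,"wy":0,"wz":0},{"tx":0,"ty":0,"tz":0.045,"wx":0,"wy":0,"wz":0},{"tx":0,"ty":0,"tz":0.02,"wx":0,"wy":0,"wz":0},{"tx":0,"ty":0,"tz":0,"wx":0,"wy":0,"wz":0},{"tx":0,"ty":0,"tz":0,"wx":0,"wy":0,"wz":0}]' 1
python3 -m crank '[{"tx":0,"ty":0,"tz":0,"wx":0,"wy":0,"wz":0},{"tx":0,"ty":0,"tz":0,"wx":0,"wy":0,"wz":0},{"tx":0,"ty":0,"tz":0,"wx":0,"wy":0,"wz":0},{"tx":0,"ty":0,"tz":0,"wx":0,"wy":0,"wz":0},{"tx":0,"ty":0,"tz":0,"wx":0,"wy":0,"wz":0},{"tx":0,"ty":0,"tz":0,"wx":0,"wy":0,"wz":0},{"tx":0,"ty":0,"tz":0,"wx":0,"wy":0,"wz":0},{"tx":0,"ty":0,"tz":0,"wx":0,"wy":0,"wz":0},{"tx":0,"ty":0,"tz":0,"wx":0,"wy":0,"wz":0},{"tx":0,"ty":0,"tz":0,"wx":0,"wy":0,"wz":0}]' -1
python3 -c "
from h import *
plan([((637.5,244.5,130),None),((425.3,269,130),None),((425.3,269,32),None)])"
```

```text
time: 2.25
ee_pos: [637.8, 248.2, 29.1]
eef_rot: [0.152, 0.988, 0.0, 0.0]
wrist_force: [0.0, -0.5, -0.4]
gripper_width: 85.5
time: 3.08
ee_pos: [639.3, 247.4, 29.8]
eef_rot: [0.153, 0.988, 0.001, 0.001]
wrist_force: [-0.4, 0.6, 5.4]
gripper_width: 28.4
shift [ 0.0012 -0.0061 -0.2004] rows>= 3 
shift [ 0.4193 -0.0818 -0.001 ] rows>= 6 
shift [ 0.0004 -0.0004  0.196 ] rows>= 3 
at [639.3 247.4  29.8] y-yaw 72.4 zdir [ 0.002  0.001 -1.   ] t 3.0833 w 28.4 j [-0.51  0.75  0.19  1.35 -0.15  1.06  0.97]
```

```bash
python3 -m crank '[{"tx":0,"ty":0,"tz":-0.03,"wx":0,"wy":0,"wz":0},{"tx":0,"ty":0,"tz":-0.05,"wx":0,"wy":0,"wz":0},{"tx":0,"ty":0,"tz":-0.06,"wx":0,"wy":0,"wz":0},{"tx":0,"ty":0,"tz":-0.05,"wx":0,"wy":0,"wz":0},{"tx":0.03,"ty":-0.006,"tz":0,"wx":0,"wy":0,"wz":0},{"tx":0.06,"ty":-0.0125,"tz":0,"wx":0,"wy":0,"wz":0},{"tx":0.07,"ty":-0.0145,"tz":0,"wx":0,"wy":0,"wz":0},{"tx":0.07,"ty":-0.0145,"tz":0,"wx":0,"wy":0,"wz":0},{"tx":0.07,"ty":-0.0145,"tz":0,"wx":0,"wy":0,"wz":0},{"tx":0.06,"ty":-0.0125,"tz":0,"wx":0,"wy":0,"wz":0},{"tx":0.04,"ty":-0.008,"tz":0,"wx":0,"wy":0,"wz":0},{"tx":0.02,"ty":-0.004,"tz":0,"wx":0,"wy":0,"wz":0},{"tx":0,"ty":0,"tz":0,"wx":0,"wy":0,"wz":0},{"tx":0,"ty":0,"tz":0,"wx":0,"wy":0,"wz":0}]'
python3 look.py 8 25 w3; python3 -c "
from h import *
plan([((425.3,269,34),None)])"
```

```text
time: 4.25
ee_pos: [425.9, 269.0, 123.4]
eef_rot: [0.153, 0.988, 0.0, 0.001]
wrist_force: [0.5, -0.2, -1.8]
gripper_width: 28.8
[374. 158.] 3847 [[418.4, 310.6], [110.4, 189.3], 9.6] [162. 162. 159.]
[300. 317.] 439 [[548.0, 212.3], [39.4, 22.9], 65.1] [113.  64. 133.]
shift [ 0.0035 -0.0004  0.179 ] rows>= 3 
at [426.8 268.7 123.5] y-yaw 72.3 zdir [ 0.002 -0.    -1.   ] t 4.3 w 28.2 j [-0.75  0.31  0.19  1.8  -0.06  1.04  0.72]
```

View pics/w3.png

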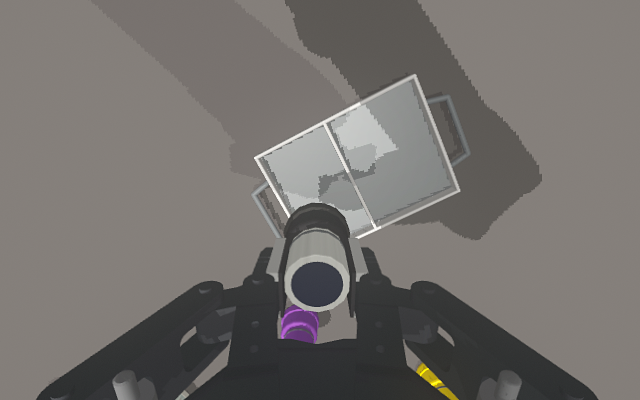

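The view shows the eyepiece held upright at (317,260), above the near-right part of the tray (narrow bay). I'll lower it.

```bash
python3 -m crank '[{"tx":0.001,"ty":0.001,"tz":0.04,"wx":0,"wy":0,"wz":0},{"tx":0,"ty":0,"tz":0.05,"wx":0,"wy":0,"wz":0},{"tx":0,"ty":0,"tz":0.04,"wx":0,"wy":0,"wz":0},{"tx":0,"ty":0,"tz":0.025,"wx":0,"wy":0,"wz":0},{"tx":0,"ty":0,"tz":0.012,"wx":0,"wy":0,"wz":0},{"tx":0,"ty":0,"tz":0.005,"wx":0,"wy":0,"wz":0},{"tx":0,"ty":0,"tz":0.003,"wx":0,"wy":0,"wz":0},{"tx":0,"ty":0,"tz":0,"wx":0,"wy":0,"wz":0},{"tx":0,"ty":0,"tz":0,"wx":0,"wy":0,"wz":0}]'
```

```text
time: 5.05
ee_pos: [425.8, 270.3, 36.8]
eef_rot: [0.153, 0.988, 0.001, 0.001]
wrist_force: [-1.1, 0.1, -0.8]
gripper_width: 28.2
```

```bash
python3 -m crank '[{"tx":0,"ty":0,"tz":0.003,"wx":0,"wy":0,"wz":0},{"tx":0,"ty":0,"tz":0.002,"wx":0,"wy":0,"wz":0},{"tx":0,"ty":0,"tz":0,"wx":0,"wy":0,"wz":0},{"tx":0,"ty":0,"tz":0,"wx":0,"wy":0,"wz":0}]'
```

```text
time: 5.38
ee_pos: [424.9, 270.1, 33.7]
eef_rot: [0.153, 0.988, 0.0, 0.0]
wrist_force: [0.7, -0.1, -0.3]
gripper_width: 28.6
```

```bash
python3 -m crank '[{"tx":0,"ty":0,"tz":0.002,"wx":0,"wy":0,"wz":0},{"tx":0,"ty":0,"tz":0.001,"wx":0,"wy":0,"wz":0},{"tx":0,"ty":0,"tz":0,"wx":0,"wy":0,"wz":0},{"tx":0,"ty":0,"tz":0,"wx":0,"wy":0,"wz":0}]'
python3 -m crank '[{"tx":0,"ty":0,"tz":0,"wx":0,"wy":0,"wz":0},{"tx":0,"ty":0,"tz":0,"wx":0,"wy":0,"wz":0},{"tx":0,"ty":0,"tz":0,"wx":0,"wy":0,"wz":0},{"tx":0,"ty":0,"tz":0,"wx":0,"wy":0,"wz":0},{"tx":0,"ty":0,"tz":0,"wx":0,"wy":0,"wz":0},{"tx":0,"ty":0,"tz":0,"wx":0,"wy":0,"wz":0},{"tx":0,"ty":0,"tz":-0.03,"wx":0,"wy":0,"wz":0},{"tx":0,"ty":0,"tz":-0.06,"wx":0,"wy":0,"wz":0},{"tx":0,"ty":0,"tz":-0.06,"wx":0,"wy":0,"wz":0},{"tx":0,"ty":0,"tz":-0.06,"wx":0,"wy":0,"wz":0},{"tx":0,"ty":0,"tz":0,"wx":0,"wy":0,"wz":0},{"tx":0,"ty":0,"tz":0,"wx":0,"wy":0,"wz":0}]' 1
python3 look.py 45 75; python3 -c "
from h import *
plan([((612.8,117,135),down(90)),((612.8,117,19.3),None),((612.8,117,150),None),((445.7,-308,150),down(77.9)),((445.7,-308,24),None)])"
```

```text
time: 5.72
ee_pos: [425.0, 270.1, 33.7]
eef_rot: [0.153, 0.988, 0.0, 0.0]
wrist_force: [-3.4, -1.7, 9.9]
gripper_width: 28.5
time: 6.72
ee_pos: [426.1, 270.8, 138.8]
eef_rot: [0.153, 0.988, 0.002, 0.002]
wrist_force: [0.0, 1.3, -0.8]
gripper_width: 85.4
[315. 202.] 1242 [[423.7, 270.2], [28.9, 29.5], 72.5] [125. 126. 127.]
[297. 333.] 359 [[546.3, 211.7], [27.8, 12.5], 74.4] [115.  66. 134.]
shift [-0.4511 -0.1777  0.0043] rows>= 6 turn [ 0.0001  0.0001 -0.049 ] rows>= 3
shift [0.     0.     0.2314] rows>= 3 
shift [ 0.      0.     -0.2614] rows>= 4 
shift [ 0.3342 -0.85    0.    ] rows>= 11 turn [0.     0.     0.0336] rows>= 2
shift [0.    0.    0.252] rows>= 4 
at [424.8 270.  137.1] y-yaw 72.4 zdir [ 0.001  0.001 -1.   ] t 6.7667 w 85.6 j [-0.75  0.29  0.19  1.79 -0.06  1.07  0.72]
```

```bash
python3 -m crank '[{"tx":-0.03,"ty":-0.012,"tz":0,"wx":0,"wy":0,"wz":0},{"tx":-0.06,"ty":-0.0235,"tz":0,"wx":0,"wy":0,"wz":0},{"tx":-0.075,"ty":-0.03,"tz":0,"wx":0,"wy":0,"wz":0},{"tx":-0.075,"ty":-0.03,"tz":0,"wx":0,"wy":0,"wz":0},{"tx":-0.075,"ty":-0.03,"tz":0,"wx":0,"wy":0,"wz":0},{"tx":-0.07,"ty":-0.028,"tz":0,"wx":0,"wy":0,"wz":0},{"tx":-0.046,"ty":-0.018,"tz":0,"wx":0,"wy":0,"wz":0},{"tx":-0.02,"ty":-0.0062,"tz":0,"wx":0,"wy":0,"wz":-0.0153},{"tx":0,"ty":0,"tz":0,"wx":0,"wy":0,"wz":0},{"tx":0,"ty":0,"tz":0,"wx":0,"wy":0,"wz":0}]'
python3 look.py 20 100 w4; python3 -c "
from h import *
plan([((612.8,117,19.3),None)])"
```

```text
time: 7.6
ee_pos: [611.4, 116.5, 134.7]
eef_rot: [0.107, 0.994, -0.0, -0.002]
wrist_force: [-0.6, 0.7, 0.8]
gripper_width: 85.8
[417. 110.] 2124 [[555.0, 207.3], [33.3, 34.2], 36.8] [133.  94. 157.]
[319. 202.] 1570 [[610.6, 119.2], [32.9, 28.6], 81.0] [131.  93.  54.]
[198. 232.] 3972 [[617.1, 12.4], [46.4, 48.0], 14.0] [222. 224. 217.]
[566. 220.] 2212 [[675.9, 329.7], [33.4, 34.6], 16.0] [183. 170.  46.]
[ 55. 246.] 6292 [[598.2, -110.6], [60.6, 43.4], 14.7] [166. 129.  88.]
[242. 332.] 1195 [[741.6, 5.5], [41.5, 41.3], 5.1] [158. 157. 157.]
[153. 383.] 1364 [[781.4, -114.8], [57.6, 61.9], 86.1] [211. 210. 211.]
shift [-0.0052 -0.001   0.2315] rows>= 3 
at [610.9 118.  135.1] y-yaw 77.8 zdir [-0.004  0.001 -1.   ] t 7.65 w 85.5 j [-0.38  0.53  0.24  1.45 -0.13  1.19  1.24]
```

View pics/w4.png

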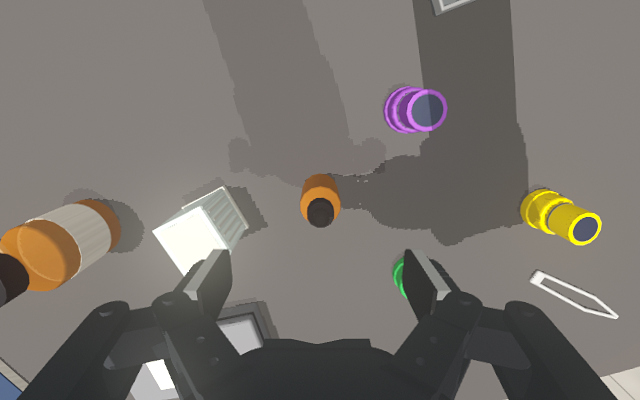

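The dropper bottle is at (320,200), centred between the fingers. I'll descend and grip.

```bash
python3 -m crank '[{"tx":-0.003,"ty":0,"tz":0.06,"wx":0,"wy":0,"wz":0},{"tx":0,"ty":0,"tz":0.07,"wx":0,"wy":0,"wz":0},{"tx":0,"ty":0,"tz":0.06,"wx":0,"wy":0,"wz":0},{"tx":0,"ty":0,"tz":0.04,"wx":0,"wy":0,"wz":0},{"tx":0,"ty":0,"tz":0,"wx":0,"wy":0,"wz":0},{"tx":0,"ty":0,"tz":0,"wx":0,"wy":0,"wz":0}]'
python3 -m crank '[{"tx":0,"ty":0,"tz":0,"wx":0,"wy":0,"wz":0},{"tx":0,"ty":0,"tz":0,"wx":0,"wy":0,"wz":0},{"tx":0,"ty":0,"tz":0,"wx":0,"wy":0,"wz":0},{"tx":0,"ty":0,"tz":0,"wx":0,"wy":0,"wz":0},{"tx":0,"ty":0,"tz":0,"wx":0,"wy":0,"wz":0},{"tx":0,"ty":0,"tz":0,"wx":0,"wy":0,"wz":0},{"tx":0,"ty":0,"tz":0,"wx":0,"wy":0,"wz":0},{"tx":0,"ty":0,"tz":0,"wx":0,"wy":0,"wz":0},{"tx":0,"ty":0,"tz":0,"wx":0,"wy":0,"wz":0}]' -1
python3 -c "
from h import *
plan([((612.8,118,155),None),((445.7,-308,155),None),((445.7,-308,24),None)])"
```

```text
time: 8.15
ee_pos: [611.8, 118.4, 20.7]
eef_rot: [0.105, 0.994, -0.0, -0.002]
wrist_force: [0.5, -0.0, 0.5]
gripper_width: 85.6
time: 8.9
ee_pos: [615.4, 117.0, 23.6]
eef_rot: [0.106, 0.994, 0.001, 0.001]
wrist_force: [-1.5, 0.8, 6.4]
gripper_width: 32.2
shift [ 0.0049  0.0013 -0.2628] rows>= 4 
shift [ 0.1478 -0.9032 -0.0018] rows>= 12 
shift [ 0.0007 -0.0004  0.262 ] rows>= 4 
at [615.4 117.   23.6] y-yaw 77.9 zdir [ 0.003  0.001 -1.   ] t 8.9 w 32.2 j [-0.36  0.65  0.22  1.55 -0.16  0.96  1.27]
```

```bash
python3 -m crank '[{"tx":0,"ty":0,"tz":-0.03,"wx":0,"wy":0,"wz":0},{"tx":0,"ty":0,"tz":-0.06,"wx":0,"wy":0,"wz":0},{"tx":0,"ty":0,"tz":-0.07,"wx":0,"wy":0,"wz":0},{"tx":0.03,"ty":-0.02,"tz":-0.06,"wx":0,"wy":0,"wz":0},{"tx":0.04,"ty":-0.04,"tz":-0.03,"wx":0,"wy":0,"wz":0},{"tx":0.03,"ty":-0.06,"tz":0,"wx":0,"wy":0,"wz":0},{"tx":0.02,"ty":-0.075,"tz":0,"wx":0,"wy":0,"wz":0},{"tx":0.01,"ty":-0.078,"tz":0,"wx":0,"wy":0,"wz":0},{"tx":0.01,"ty":-0.078,"tz":0,"wx":0,"wy":0,"wz":0},{"tx":0.008,"ty":-0.078,"tz":0,"wx":0,"wy":0,"wz":0},{"tx":0,"ty":-0.078,"tz":0,"wx":0,"wy":0,"wz":0},{"tx":0,"ty":-0.078,"tz":0,"wx":0,"wy":0,"wz":0},{"tx":0,"ty":-0.078,"tz":0,"wx":0,"wy":0,"wz":0},{"tx":0,"ty":-0.078,"tz":0,"wx":0,"wy":0,"wz":0},{"tx":0,"ty":-0.065,"tz":0,"wx":0,"wy":0,"wz":0},{"tx":0,"ty":-0.05,"tz":0,"wx":0,"wy":0,"wz":0},{"tx":0,"ty":-0.03,"tz":0,"wx":0,"wy":0,"wz":0},{"tx":0,"ty":-0.017,"tz":0,"wx":0,"wy":0,"wz":0},{"tx":0,"ty":0,"tz":0,"wx":0,"wy":0,"wz":0},{"tx":0,"ty":0,"tz":0,"wx":0,"wy":0,"wz":0}]'
python3 look.py 8 25 w5; python3 -c "
from h import *
plan([((445.7,-308,26),None)])"
```

```text
time: 10.57
ee_pos: [447.1, -308.4, 146.6]
eef_rot: [0.106, 0.994, 0.001, -0.0]
wrist_force: [-0.0, 1.5, 0.4]
gripper_width: 32.3
[317. 135.] 2123 [[407.9, -299.0], [80.8, 139.2], 77.8] [227. 226. 218.]
[614. 268.] 807 [[609.1, -2.4], [34.1, 63.7], 60.2] [149. 155. 148.]
[500. 274.] 617 [[586.8, -132.4], [26.3, 59.4], 41.8] [144. 120.  97.]
[ 50. 310.] 1492 [[524.8, -643.8], [122.0, 29.8], 24.3] [143. 135. 127.]
shift [ 0.0034 -0.0024  0.2412] rows>= 3 
at [ 447.6 -307.4  146.6] y-yaw 78.0 zdir [-0.     0.002 -1.   ] t 10.6167 w 32.4 j [ 0.24  0.38  0.44  1.67 -0.17  1.13  2.09]
```

```bash
python3 -m crank '[{"tx":0.002,"ty":-0.001,"tz":0.05,"wx":0,"wy":0,"wz":0},{"tx":0,"ty":0,"tz":0.06,"wx":0,"wy":0,"wz":0},{"tx":0,"ty":0,"tz":0.05,"wx":0,"wy":0,"wz":0},{"tx":0,"ty":0,"tz":0.035,"wx":0,"wy":0,"wz":0},{"tx":0,"ty":0,"tz":0.02,"wx":0,"wy":0,"wz":0},{"tx":0,"ty":0,"tz":0.01,"wx":0,"wy":0,"wz":0},{"tx":0,"ty":0,"tz":0.007,"wx":0,"wy":0,"wz":0},{"tx":0,"ty":0,"tz":0.003,"wx":0,"wy":0,"wz":0},{"tx":0,"ty":0,"tz":0,"wx":0,"wy":0,"wz":0},{"tx":0,"ty":0,"tz":0,"wx":0,"wy":0,"wz":0}]'
```

```text
time: 11.45
ee_pos: [446.7, -310.1, 30.4]
eef_rot: [0.106, 0.994, -0.0, 0.001]
wrist_force: [1.0, 0.8, 0.1]
gripper_width: 32.0
```

```bash
python3 -m crank '[{"tx":0,"ty":0,"tz":0.003,"wx":0,"wy":0,"wz":0},{"tx":0,"ty":0,"tz":0.002,"wx":0,"wy":0,"wz":0},{"tx":0,"ty":0,"tz":0,"wx":0,"wy":0,"wz":0},{"tx":0,"ty":0,"tz":0,"wx":0,"wy":0,"wz":0}]'
python3 -m crank '[{"tx":0,"ty":0,"tz":0.003,"wx":0,"wy":0,"wz":0},{"tx":0,"ty":0,"tz":0,"wx":0,"wy":0,"wz":0},{"tx":0,"ty":0,"tz":0,"wx":0,"wy":0,"wz":0}]'
```

```text
time: 11.78
ee_pos: [446.4, -310.0, 27.6]
eef_rot: [0.106, 0.994, -0.0, 0.001]
wrist_force: [-0.5, 0.6, 2.2]
gripper_width: 32.3
time: 12.03
ee_pos: [446.5, -310.0, 27.5]
eef_rot: [0.106, 0.994, 0.0, 0.001]
wrist_force: [-1.6, 2.0, 12.5]
gripper_width: 32.0
```

```bash
python3 -m crank '[{"tx":0,"ty":0,"tz":-0.002,"wx":0,"wy":0,"wz":0},{"tx":0,"ty":0,"tz":0,"wx":0,"wy":0,"wz":0}]'
python3 -m crank '[{"tx":0,"ty":0,"tz":0,"wx":0,"wy":0,"wz":0},{"tx":0,"ty":0,"tz":0,"wx":0,"wy":0,"wz":0},{"tx":0,"ty":0,"tz":0,"wx":0,"wy":0,"wz":0},{"tx":0,"ty":0,"tz":0,"wx":0,"wy":0,"wz":0},{"tx":0,"ty":0,"tz":0,"wx":0,"wy":0,"wz":0},{"tx":0,"ty":0,"tz":0,"wx":0,"wy":0,"wz":0},{"tx":0,"ty":0,"tz":-0.03,"wx":0,"wy":0,"wz":0},{"tx":0,"ty":0,"tz":-0.06,"wx":0,"wy":0,"wz":0},{"tx":0,"ty":0,"tz":-0.075,"wx":0,"wy":0,"wz":0},{"tx":0,"ty":0,"tz":-0.07,"wx":0,"wy":0,"wz":0},{"tx":0,"ty":0,"tz":-0.04,"wx":0,"wy":0,"wz":0},{"tx":0,"ty":0,"tz":0,"wx":0,"wy":0,"wz":0}]' 1
python3 -m crank '[{"tx":0,"ty":0,"tz":0,"wx":0,"wy":0,"wz":0.0192},{"tx":0,"ty":0,"tz":0,"wx":0,"wy":0,"wz":0.0192},{"tx":0,"ty":0,"tz":0,"wx":0,"wy":0,"wz":0.0192},{"tx":0,"ty":0,"tz":0,"wx":0,"wy":0,"wz":0.0192},{"tx":0,"ty":0,"tz":0,"wx":0,"wy":0,"wz":0.0192},{"tx":0,"ty":0,"tz":0,"wx":0,"wy":0,"wz":0.0192},{"tx":0,"ty":0,"tz":0,"wx":0,"wy":0,"wz":0.0192},{"tx":0,"ty":0,"tz":0,"wx":0,"wy":0,"wz":0.0192},{"tx":0,"ty":0,"tz":0,"wx":0,"wy":0,"wz":0.0192},{"tx":0,"ty":0,"tz":0,"wx":0,"wy":0,"wz":0.0192},{"tx":0.007,"ty":0.055,"tz":0,"wx":0,"wy":0,"wz":0},{"tx":0.009,"ty":0.075,"tz":0,"wx":0,"wy":0,"wz":0},{"tx":0.009,"ty":0.075,"tz":0.02,"wx":0,"wy":0,"wz":0},{"tx":0.009,"ty":0.075,"tz":0.02,"wx":0,"wy":0,"wz":0},{"tx":0.0075,"ty":0.06,"tz":0.02,"wx":0,"wy":0,"wz":0},{"tx":0,"ty":0,"tz":0,"wx":0,"wy":0,"wz":0},{"tx":0,"ty":0,"tz":0,"wx":0,"wy":0,"wz":0}]' 1
python3 look.py 20 45; python3 -c "
from h import *
plan([((611,-263,5.5),None)])"
```

```text
time: 12.2
ee_pos: [446.5, -310.0, 27.5]
eef_rot: [0.106, 0.994, -0.0, 0.001]
wrist_force: [-0.5, 1.6, 8.0]
gripper_width: 32.3
time: 13.2
ee_pos: [448.9, -312.2, 169.5]
eef_rot: [0.106, 0.994, -0.002, 0.005]
wrist_force: [0.7, -0.3, 1.1]
gripper_width: 85.4
time: 14.62
ee_pos: [611.4, -260.5, 130.5]
eef_rot: [0.649, 0.76, -0.001, -0.002]
wrist_force: [-0.2, -1.1, -0.2]
gripper_width: 85.5
[546.  48.] 10746 [[769.5, -107.7], [89.6, 79.8], 2.2] [181. 180. 179.]
[327.  55.] 309 [[600.6, -143.8], [50.8, 14.3], 0.7] [153. 147. 136.]
[317. 202.] 1113 [[611.3, -262.2], [51.0, 51.1], 10.4] [186. 189. 188.]
[135. 216.] 686 [[452.7, -302.2], [14.7, 33.1], 40.6] [124.  96.  71.]
shift [-0.0009  0.0028  0.2528] rows>= 4 
at [ 610.  -262.8  131.9] y-yaw 8.8 zdir [-0.004  0.    -1.   ] t 14.6667 w 85.7 j [ 0.02  0.67  0.61  1.32 -0.38  1.27  0.8 ]
```

```bash
python3 -m crank '[{"tx":0.001,"ty":0.002,"tz":0.06,"wx":0,"wy":0,"wz":0},{"tx":0,"ty":0,"tz":0.07,"wx":0,"wy":0,"wz":0},{"tx":0,"ty":0,"tz":0.06,"wx":0,"wy":0,"wz":0},{"tx":0,"ty":0,"tz":0.04,"wx":0,"wy":0,"wz":0},{"tx":0,"ty":0,"tz":0.02,"wx":0,"wy":0,"wz":0},{"tx":0,"ty":0,"tz":0,"wx":0,"wy":0,"wz":0},{"tx":0,"ty":0,"tz":0,"wx":0,"wy":0,"wz":0}]'
python3 -m crank '[{"tx":0,"ty":0,"tz":0,"wx":0,"wy":0,"wz":0},{"tx":0,"ty":0,"tz":0,"wx":0,"wy":0,"wz":0},{"tx":0,"ty":0,"tz":0,"wx":0,"wy":0,"wz":0},{"tx":0,"ty":0,"tz":0,"wx":0,"wy":0,"wz":0},{"tx":0,"ty":0,"tz":0,"wx":0,"wy":0,"wz":0},{"tx":0,"ty":0,"tz":0,"wx":0,"wy":0,"wz":0},{"tx":0,"ty":0,"tz":0,"wx":0,"wy":0,"wz":0},{"tx":0,"ty":0,"tz":0,"wx":0,"wy":0,"wz":0}]' -1
python3 -c "
from h import *
plan([((611,-263,150),None),((413.5,342,150),None),((413.5,342,11),None)])"
```

```text
time: 15.25
ee_pos: [611.2, -263.9, 9.9]
eef_rot: [0.652, 0.759, -0.0, 0.001]
wrist_force: [-0.4, 0.2, 1.0]
gripper_width: 85.5
time: 15.92
ee_pos: [613.3, -263.6, 11.6]
eef_rot: [0.651, 0.759, 0.001, 0.002]
wrist_force: [-0.2, 1.5, 6.9]
gripper_width: 50.6
shift [ 0.0012 -0.0033 -0.2769] rows>= 4 
shift [ 1.2561 -0.2059 -0.004 ] rows>= 16 
shift [ 0.0007 -0.001   0.278 ] rows>= 4 
at [ 613.3 -263.6   11.6] y-yaw 8.8 zdir [ 0.004 -0.002 -1.   ] t 15.9167 w 50.6 j [ 0.04  0.79  0.56  1.43 -0.45  1.05  0.85]
```

```bash
python3 -m crank '[{"tx":0,"ty":0,"tz":-0.03,"wx":0,"wy":0,"wz":0},{"tx":0,"ty":0,"tz":-0.06,"wx":0,"wy":0,"wz":0},{"tx":0,"ty":-0.02,"tz":-0.07,"wx":0,"wy":0,"wz":0},{"tx":0.02,"ty":-0.045,"tz":-0.06,"wx":0,"wy":0,"wz":0},{"tx":0.04,"ty":-0.055,"tz":-0.04,"wx":0,"wy":0,"wz":0},{"tx":0.06,"ty":-0.045,"tz":0,"wx":0,"wy":0,"wz":0},{"tx":0.07,"ty":-0.03,"tz":0,"wx":0,"wy":0,"wz":0},{"tx":0.078,"ty":-0.011,"tz":0,"wx":0,"wy":0,"wz":0},{"tx":0.078,"ty":0,"tz":0,"wx":0,"wy":0,"wz":0},{"tx":0.078,"ty":0,"tz":0,"wx":0,"wy":0,"wz":0},{"tx":0.078,"ty":0,"tz":0,"wx":0,"wy":0,"wz":0},{"tx":0.078,"ty":0,"tz":0,"wx":0,"wy":0,"wz":0},{"tx":0.078,"ty":0,"tz":0,"wx":0,"wy":0,"wz":0},{"tx":0.078,"ty":0,"tz":0,"wx":0,"wy":0,"wz":0},{"tx":0.078,"ty":0,"tz":0,"wx":0,"wy":0,"wz":0},{"tx":0.078,"ty":0,"tz":0,"wx":0,"wy":0,"wz":0},{"tx":0.078,"ty":0,"tz":0,"wx":0,"wy":0,"wz":0},{"tx":0.078,"ty":0,"tz":0,"wx":0,"wy":0,"wz":0},{"tx":0.07,"ty":0,"tz":0,"wx":0,"wy":0,"wz":0},{"tx":0.05,"ty":0,"tz":0,"wx":0,"wy":0,"wz":0}]'
python3 -m crank '[{"tx":0.01,"ty":0,"tz":0,"wx":0,"wy":0,"wz":0},{"tx":0,"ty":0,"tz":0,"wx":0,"wy":0,"wz":0},{"tx":0,"ty":0,"tz":0,"wx":0,"wy":0,"wz":0}]'
python3 look.py 8 25; python3 -c "
from h import *
plan([((413.5,342,14),None)])"
```

```text
time: 17.58
ee_pos: [419.4, 303.4, 139.3]
eef_rot: [0.649, 0.76, 0.001, -0.001]
wrist_force: [0.2, 0.1, 0.1]
gripper_width: 50.7
time: 17.83
ee_pos: [420.5, 302.8, 139.0]
eef_rot: [0.651, 0.759, -0.0, 0.001]
wrist_force: [0.7, -0.3, -0.4]
gripper_width: 50.9
[315. 142.] 2830 [[415.7, 327.8], [111.0, 154.1], 9.6] [162. 161. 158.]
[567. 197.] 615 [[668.6, 332.6], [38.9, 24.5], 85.4] [179. 157.  21.]
[555. 314.] 506 [[712.3, 198.7], [38.7, 22.7], 59.2] [ 47. 117.  60.]
[ 19. 364.] 2211 [[81.0, 13.4], [137.2, 49.4], 87.0] [176. 169. 156.]
shift [ 0.0819 -0.0027  0.25  ] rows>= 4 
at [420.9 301.8 139.1] y-yaw 8.6 zdir [ 0.    -0.001 -1.   ] t 17.8833 w 50.9 j [-1.01  0.34  0.45  1.75 -0.16  1.09 -0.36]
```

```bash
python3 -m crank '[{"tx":0.035,"ty":-0.001,"tz":0,"wx":0,"wy":0,"wz":0},{"tx":0.035,"ty":-0.001,"tz":0,"wx":0,"wy":0,"wz":0},{"tx":0.01,"ty":0,"tz":0.02,"wx":0,"wy":0,"wz":0},{"tx":0,"ty":0,"tz":0.05,"wx":0,"wy":0,"wz":0},{"tx":0,"ty":0,"tz":0.06,"wx":0,"wy":0,"wz":0},{"tx":0,"ty":0,"tz":0.05,"wx":0,"wy":0,"wz":0},{"tx":0,"ty":0,"tz":0.03,"wx":0,"wy":0,"wz":0},{"tx":0,"ty":0,"tz":0.016,"wx":0,"wy":0,"wz":0},{"tx":0,"ty":0,"tz":0.01,"wx":0,"wy":0,"wz":0},{"tx":0,"ty":0,"tz":0.004,"wx":0,"wy":0,"wz":0},{"tx":0,"ty":0,"tz":0,"wx":0,"wy":0,"wz":0},{"tx":0,"ty":0,"tz":0,"wx":0,"wy":0,"wz":0}]'
python3 -m crank '[{"tx":0,"ty":0,"tz":0.003,"wx":0,"wy":0,"wz":0},{"tx":0,"ty":0,"tz":0,"wx":0,"wy":0,"wz":0},{"tx":0,"ty":0,"tz":0,"wx":0,"wy":0,"wz":0}]'
```

```text
time: 18.88
ee_pos: [414.1, 343.6, 19.9]
eef_rot: [0.651, 0.759, 0.001, 0.0]
wrist_force: [0.6, 0.1, -0.1]
gripper_width: 50.6
time: 19.13
ee_pos: [413.4, 343.6, 17.9]
eef_rot: [0.651, 0.759, 0.001, 0.0]
wrist_force: [-1.0, -0.5, -0.4]
gripper_width: 50.6
```

```bash
python3 -m crank '[{"tx":0,"ty":0,"tz":0.003,"wx":0,"wy":0,"wz":0},{"tx":0,"ty":0,"tz":0.002,"wx":0,"wy":0,"wz":0},{"tx":0,"ty":0,"tz":0,"wx":0,"wy":0,"wz":0},{"tx":0,"ty":0,"tz":0,"wx":0,"wy":0,"wz":0}]'
```

```text
time: 19.47
ee_pos: [413.3, 343.6, 15.5]
eef_rot: [0.651, 0.759, 0.0, -0.0]
wrist_force: [-1.2, -0.6, 5.0]
gripper_width: 50.9
```

```bash
python3 -m crank '[{"tx":0,"ty":0,"tz":0,"wx":0,"wy":0,"wz":0},{"tx":0,"ty":0,"tz":0,"wx":0,"wy":0,"wz":0},{"tx":0,"ty":0,"tz":0,"wx":0,"wy":0,"wz":0},{"tx":0,"ty":0,"tz":0,"wx":0,"wy":0,"wz":0},{"tx":0,"ty":0,"tz":-0.03,"wx":0,"wy":0,"wz":0},{"tx":0,"ty":0,"tz":-0.06,"wx":0,"wy":0,"wz":0},{"tx":0,"ty":0,"tz":-0.075,"wx":0,"wy":0,"wz":0},{"tx":0,"ty":0,"tz":-0.075,"wx":0,"wy":0,"wz":0},{"tx":0,"ty":0,"tz":-0.05,"wx":0,"wy":0,"wz":0},{"tx":0,"ty":0,"tz":0,"wx":0,"wy":0,"wz":0},{"tx":0,"ty":0,"tz":0,"wx":0,"wy":0,"wz":0}]' 0.5
python3 look.py 25 75 w6; python3 -c "
from h import *
plan([((545,-5,160),down(104.5)),((549,-5.6,84.6),lean(14.5,30)),((632.7,16.1,34.6),None)])"
```

```text
time: 20.38
ee_pos: [414.1, 344.0, 161.6]
eef_rot: [0.651, 0.759, 0.002, 0.0]
wrist_force: [0.0, -0.4, -1.0]
gripper_width: 64.2
[315. 191.] 851 [[412.8, 344.5], [50.5, 51.3], 6.8] [224. 227. 225.]
[569. 241.] 1576 [[675.7, 333.0], [35.1, 33.2], 38.4] [175. 161.  50.]
[315. 264.] 1386 [[423.7, 272.8], [35.2, 32.7], 8.4] [151. 152. 154.]
[558. 345.] 488 [[722.5, 204.8], [15.7, 34.6], 61.3] [ 58. 127.  75.]
[ 13. 380.] 1087 [[64.2, 31.7], [26.5, 74.1], 24.1] [128. 122. 111.]
shift [-7.285e-01  1.550e-01 -7.000e-04] rows>= 9 turn [ 0.     -0.     -0.2659] rows>= 14
shift [-0.0074 -0.0032  0.1508] rows>= 2 turn [-0.     -0.1667 -0.    ] rows>= 9
shift [1.000e-04 1.000e-04 1.998e-01] rows>= 3 
at [412.9 343.2 159.8] y-yaw 8.8 zdir [-0.  0. -1.] t 20.4333 w 63.5 j [-1.06  0.35  0.44  1.67 -0.16  1.15 -0.43]
```

View pics/w6.png

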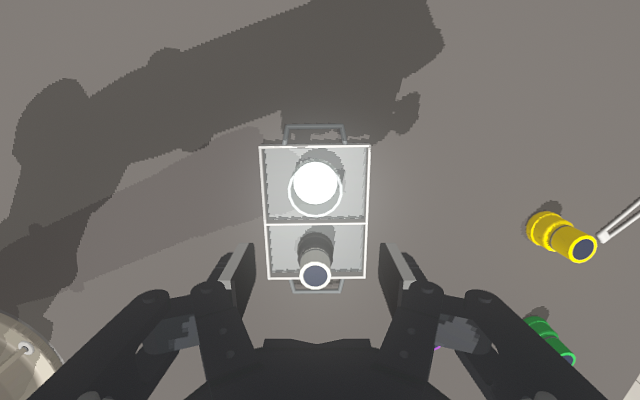

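Both items are in the steel tray: the dish at (315,185) and the eyepiece at (315,265), upright. Next is the jar.

```bash
python3 -m crank '[{"tx":-0.05,"ty":0.011,"tz":0,"wx":0,"wy":0,"wz":0},{"tx":-0.076,"ty":0.016,"tz":0,"wx":0,"wy":0,"wz":0},{"tx":-0.08,"ty":0.017,"tz":0,"wx":0,"wy":0,"wz":0},{"tx":-0.08,"ty":0.017,"tz":0,"wx":0,"wy":0,"wz":0},{"tx":-0.08,"ty":0.017,"tz":0,"wx":0,"wy":0,"wz":0},{"tx":-0.08,"ty":0.017,"tz":0,"wx":0,"wy":0,"wz":0},{"tx":-0.08,"ty":0.017,"tz":0,"wx":0,"wy":0,"wz":0},{"tx":-0.08,"ty":0.017,"tz":0,"wx":0,"wy":0,"wz":0},{"tx":-0.08,"ty":0.017,"tz":0,"wx":0,"wy":0,"wz":0},{"tx":-0.042,"ty":0.009,"tz":0,"wx":0,"wy":0,"wz":-0.019},{"tx":0,"ty":0,"tz":0,"wx":0,"wy":0,"wz":-0.019},{"tx":0,"ty":0,"tz":0,"wx":0,"wy":0,"wz":-0.019},{"tx":0,"ty":0,"tz":0,"wx":0,"wy":0,"wz":-0.019},{"tx":0,"ty":0,"tz":0,"wx":0,"wy":0,"wz":-0.019},{"tx":0,"ty":0,"tz":0,"wx":0,"wy":0,"wz":-0.019},{"tx":0,"ty":0,"tz":0,"wx":0,"wy":0,"wz":-0.019},{"tx":0,"ty":0,"tz":0,"wx":0,"wy":0,"wz":-0.019},{"tx":0,"ty":0,"tz":0,"wx":0,"wy":0,"wz":-0.019},{"tx":0,"ty":0,"tz":0,"wx":0,"wy":0,"wz":-0.019},{"tx":0,"ty":0,"tz":0,"wx":0,"wy":0,"wz":-0.019}]' 1
python3 -m crank '[{"tx":0,"ty":0,"tz":0,"wx":0,"wy":0,"wz":-0.019},{"tx":0,"ty":0,"tz":0,"wx":0,"wy":0,"wz":-0.019},{"tx":0,"ty":0,"tz":0,"wx":0,"wy":0,"wz":-0.019},{"tx":0,"ty":0,"tz":0,"wx":0,"wy":-0.0185,"wz":0},{"tx":0,"ty":0,"tz":0,"wx":0,"wy":-0.0185,"wz":0},{"tx":0,"ty":0,"tz":0,"wx":0,"wy":-0.0185,"wz":0},{"tx":0,"ty":0,"tz":0,"wx":0,"wy":-0.0185,"wz":0},{"tx":0,"ty":0,"tz":0,"wx":0,"wy":-0.0185,"wz":0},{"tx":0,"ty":0,"tz":0,"wx":0,"wy":-0.0185,"wz":0},{"tx":0,"ty":0,"tz":0,"wx":0,"wy":-0.0185,"wz":0},{"tx":0,"ty":0,"tz":0,"wx":0,"wy":-0.0185,"wz":0},{"tx":0,"ty":0,"tz":0,"wx":0,"wy":-0.0185,"wz":0},{"tx":0,"ty":0,"tz":0,"wx":0,"wy":0,"wz":0},{"tx":0,"ty":0,"tz":0,"wx":0,"wy":0,"wz":0}]' 1
python3 look.py 56 75; python3 -c "
from h import *
plan([((549,-5.6,84.6),lean(14.5,30)),((632.7,16.1,34.6),None)])"
```

```text
time: 22.1
ee_pos: [543.3, -4.6, 157.2]
eef_rot: [0.049, 0.999, -0.0, -0.003]
wrist_force: [-0.3, -0.0, -0.2]
gripper_width: 85.8
time: 23.27
ee_pos: [544.8, 43.3, 178.6]
eef_rot: [-0.108, 0.922, 0.076, 0.364]
wrist_force: [-1.1, -0.2, 0.4]
gripper_width: 85.4
[ 88. 112.] 2047 [[588.3, -111.0], [59.9, 32.2], 52.5] [120.  84.  50.]
[478. 136.] 573 [[555.0, 208.6], [30.1, 29.6], 25.9] [ 94.  63. 116.]
[254. 152.] 1951 [[616.8, 12.2], [48.2, 46.0], 13.9] [205. 205. 195.]
[589. 302.] 343 [[1593.6, 1923.7], [194.6, 642.1], 1.5] [188. 185. 175.]
[313. 318.] 927 [[1678.8, 385.2], [15.7, 882.6], 0.1] [184. 178. 168.]
[ 41. 320.] 462 [[1679.1, -662.1], [12.4, 284.9], 0.1] [183. 177. 167.]
shift [ 0.1396 -0.1086  0.1195] rows>= 3 turn [ 0.0068 -0.0458 -0.0068] rows>= 3
shift [1.000e-04 1.000e-04 1.998e-01] rows>= 3 
at [545.6  43.9 179.1] y-yaw 104.9 zdir [ 0.654  0.219 -0.724] t 23.3167 w 85.5 j [-0.01 -0.01  0.07  2.31 -1.17  0.29  2.92]
```

The forward lean ran into wrist joint limits. I'll lean sideways instead, with the tool body towards +y, where the dropper bottle stood. First I bring the tool back to vertical.

```bash
python3 -c "
from h import *
plan([((560,70,185),down(104.5)),((599.5,79.8,150),down(14.5)),((599.5,79.8,104),lean(-75.5,45)),((619,4.5,26),None)])"
```

```text
shift [-0.0363  0.0436  0.0217] rows>= 1 turn [ 0.0095  0.1209 -0.0025] rows>= 7
shift [-0.0814 -0.0008  0.07  ] rows>= 2 turn [0.   0.   0.25] rows>= 13
shift [0.    0.    0.092] rows>= 2 turn [-0.    -0.125 -0.   ] rows>= 7
shift [3.000e-04 1.000e-04 2.203e-01] rows>= 3 
at [545.6  43.9 179.1] y-yaw 104.9 zdir [ 0.654  0.219 -0.724] t 23.3167 w 85.5 j [-0.01 -0.01  0.07  2.31 -1.17  0.29  2.92]
```

```bash
python3 -m crank '[{"tx":0,"ty":0,"tz":0,"wx":0.0013,"wy":0.0173,"wz":0},{"tx":0,"ty":0,"tz":0,"wx":0.0013,"wy":0.0173,"wz":0},{"tx":0,"ty":0,"tz":0,"wx":0.0013,"wy":0.0173,"wz":0},{"tx":0,"ty":0,"tz":0,"wx":0.0013,"wy":0.0173,"wz":0},{"tx":0,"ty":0,"tz":0,"wx":0.0013,"wy":0.0173,"wz":0},{"tx":0,"ty":0,"tz":0,"wx":0.0013,"wy":0.0173,"wz":0},{"tx":0,"ty":0,"tz":0,"wx":0.0013,"wy":0.0173,"wz":0},{"tx":0,"ty":0,"tz":0,"wx":0,"wy":0,"wz":0},{"tx":0,"ty":0,"tz":0,"wx":0,"wy":0,"wz":0}]'
python3 -c "
from h import *
plan([((599.5,79.8,150),down(14.5))])"
```

```text
time: 24.07
ee_pos: [548.7, 62.4, 181.6]
eef_rot: [-0.135, 0.983, 0.043, 0.113]
wrist_force: [0.0, -0.0, -0.6]
gripper_width: 85.6
shift [-0.0895  0.0019  0.0866] rows>= 2 turn [0.0365 0.0224 0.2519] rows>= 13
at [548.7  62.4 181.6] y-yaw 106.0 zdir [ 0.21   0.115 -0.971] t 24.0667 w 85.6 j [-0.13  0.2   0.06  1.81 -0.14  0.91  1.84]
```

```bash
python3 -m crank '[{"tx":-0.03,"ty":0,"tz":0.029,"wx":0,"wy":0,"wz":0},{"tx":-0.03,"ty":0.001,"tz":0.029,"wx":0,"wy":0,"wz":0},{"tx":-0.03,"ty":0.001,"tz":0.029,"wx":0,"wy":0,"wz":0},{"tx":0,"ty":0,"tz":0,"wx":0.0026,"wy":0.0016,"wz":0.018},{"tx":0,"ty":0,"tz":0,"wx":0.0026,"wy":0.0016,"wz":0.018},{"tx":0,"ty":0,"tz":0,"wx":0.0026,"wy":0.0016,"wz":0.018},{"tx":0,"ty":0,"tz":0,"wx":0.0026,"wy":0.0016,"wz":0.018},{"tx":0,"ty":0,"tz":0,"wx":0.0026,"wy":0.0016,"wz":0.018},{"tx":0,"ty":0,"tz":0,"wx":0.0026,"wy":0.0016,"wz":0.018},{"tx":0,"ty":0,"tz":0,"wx":0.0026,"wy":0.0016,"wz":0.018},{"tx":0,"ty":0,"tz":0,"wx":0.0026,"wy":0.0016,"wz":0.018},{"tx":0,"ty":0,"tz":0,"wx":0.0026,"wy":0.0016,"wz":0.018},{"tx":0,"ty":0,"tz":0,"wx":0.0026,"wy":0.0016,"wz":0.018},{"tx":0,"ty":0,"tz":0,"wx":0.0026,"wy":0.0016,"wz":0.018},{"tx":0,"ty":0,"tz":0,"wx":0.0026,"wy":0.0016,"wz":0.018},{"tx":0,"ty":0,"tz":0,"wx":0.0026,"wy":0.0016,"wz":0.018},{"tx":0,"ty":0,"tz":0,"wx":0.0026,"wy":0.0016,"wz":0.018},{"tx":0,"ty":0,"tz":0,"wx":0,"wy":0,"wz":0}]' 1
python3 -c "
from h import *
plan([((599.5,79.8,115),lean(-75.5,45))])"
```

```text
time: 25.57
ee_pos: [597.8, 76.7, 149.8]
eef_rot: [0.615, 0.788, 0.0, -0.001]
wrist_force: [0.2, -0.1, 0.3]
gripper_width: 85.5
shift [0.005  0.0049 0.0695] rows>= 1 turn [-0.0006 -0.1252 -0.0012] rows>= 7
at [597.8  76.7 149.8] y-yaw 14.0 zdir [-0.001  0.001 -1.   ] t 25.5667 w 85.5 j [-0.43  0.49  0.4   1.49 -0.2   1.2   0.25]
```

```bash
python3 -m crank '[{"tx":0,"ty":0,"tz":0,"wx":0,"wy":-0.0125,"wz":0},{"tx":0,"ty":0,"tz":0,"wx":0,"wy":-0.0125,"wz":0},{"tx":0,"ty":0,"tz":0,"wx":0,"wy":-0.0125,"wz":0},{"tx":0,"ty":0,"tz":0,"wx":0,"wy":-0.0125,"wz":0},{"tx":0,"ty":0,"tz":0,"wx":0,"wy":-0.0125,"wz":0},{"tx":0,"ty":0,"tz":0,"wx":0,"wy":-0.0125,"wz":0},{"tx":0,"ty":0,"tz":0,"wx":0,"wy":-0.0125,"wz":0},{"tx":0,"ty":0,"tz":0,"wx":0,"wy":-0.0125,"wz":0},{"tx":0,"ty":0,"tz":0,"wx":0,"wy":-0.0125,"wz":0},{"tx":0,"ty":0,"tz":0,"wx":0,"wy":-0.0125,"wz":0},{"tx":0,"ty":0,"tz":0,"wx":0,"wy":0,"wz":0}]' 1
python3 look.py 56 75; python3 -c "
from h import *
plan([((599.5,79.8,104),lean(-75.5,45)),((619,4.5,26),None)])"
```

```text
time: 26.48
ee_pos: [595.9, 82.1, 146.3]
eef_rot: [0.563, 0.733, -0.236, 0.3]
wrist_force: [-0.9, 1.9, -1.8]
gripper_width: 85.0
[615.  31.] 2139 [[717.5, 191.3], [23.1, 31.9], 56.4] [ 56. 109.  84.]
[321. 183.] 1761 [[617.2, 12.3], [46.0, 49.0], 14.7] [217. 218. 208.]
[280. 232.] 747 [[598.0, -104.5], [60.5, 30.7], 9.2] [133.  97.  64.]
[594. 303.] 600 [[1680.5, -496.4], [13.3, 337.8], 0.0] [191. 186. 175.]
[ 44. 309.] 422 [[-253.0, -1299.9], [35.9, 362.8], 87.1] [123.  84.  51.]
[319. 334.] 497 [[1224.6, -2218.8], [1385.3, 611.8], 29.6] [192. 186. 175.]
shift [0.0605 0.0056 0.064 ] rows>= 2 turn [-0.0005 -0.0006  0.0009] rows>= 1
shift [3.000e-04 1.000e-04 2.203e-01] rows>= 3 
at [596.8  80.2 148. ] y-yaw 14.6 zdir [ 0.173 -0.683 -0.71 ] t 26.5333 w 85.3 j [-0.98  0.69  0.63  1.54  0.41  1.21 -0.37]
```

```bash
python3 -m crank '[{"tx":0.03,"ty":0.003,"tz":0.032,"wx":0,"wy":0,"wz":0},{"tx":0.03,"ty":0.0025,"tz":0.032,"wx":0,"wy":0,"wz":0},{"tx":0,"ty":0,"tz":0.05,"wx":0,"wy":0,"wz":0},{"tx":0,"ty":0,"tz":0.06,"wx":0,"wy":0,"wz":0},{"tx":0,"ty":0,"tz":0.05,"wx":0,"wy":0,"wz":0},{"tx":0,"ty":0,"tz":0.03,"wx":0,"wy":0,"wz":0},{"tx":0,"ty":0,"tz":0,"wx":0,"wy":0,"wz":0},{"tx":0,"ty":0,"tz":0,"wx":0,"wy":0,"wz":0}]' 1
python3 -c "
from h import *
plan([((619,4.5,26),lean(-75.5,45))])
s=cam('wrist');cv2.imwrite('pics/w7.png',s['image'][...,::-1])"
```

```text
time: 27.2
ee_pos: [618.1, 9.5, 40.8]
eef_rot: [0.569, 0.728, -0.235, 0.301]
wrist_force: [0.1, 0.2, -0.2]
gripper_width: 85.3
shift [ 0.0137 -0.0006  0.0282] rows>= 1 turn [-0.0009 -0.0004 -0.001 ] rows>= 1
at [618.1   9.5  40.8] y-yaw 14.0 zdir [ 0.171 -0.684 -0.709] t 27.2 w 85.3 j [-0.87  0.83  0.62  1.64  0.41  0.95 -0.42]
```

View pics/w7.png

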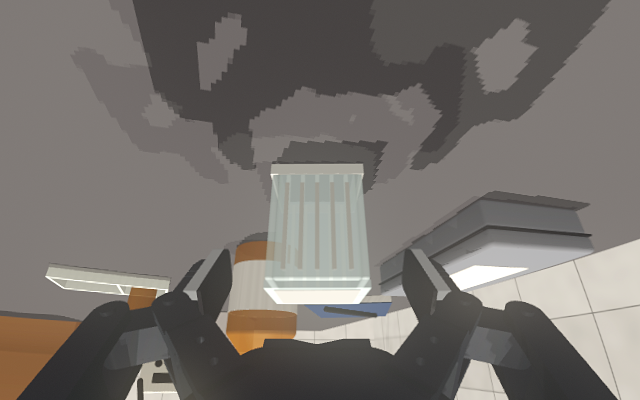

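The jar is square and centred between the fingers at (318,235). I'll advance and close.

```bash
python3 -m crank '[{"tx":0.0137,"ty":0,"tz":0.014,"wx":0,"wy":0,"wz":0},{"tx":0,"ty":0,"tz":0.014,"wx":0,"wy":0,"wz":0},{"tx":0,"ty":0,"tz":0,"wx":0,"wy":0,"wz":0},{"tx":0,"ty":0,"tz":0,"wx":0,"wy":0,"wz":0}]' 1
python3 -m crank '[{"tx":0,"ty":0,"tz":0,"wx":0,"wy":0,"wz":0},{"tx":0,"ty":0,"tz":0,"wx":0,"wy":0,"wz":0},{"tx":0,"ty":0,"tz":0,"wx":0,"wy":0,"wz":0},{"tx":0,"ty":0,"tz":0,"wx":0,"wy":0,"wz":0},{"tx":0,"ty":0,"tz":0,"wx":0,"wy":0,"wz":0},{"tx":0,"ty":0,"tz":0,"wx":0,"wy":0,"wz":0},{"tx":0,"ty":0,"tz":0,"wx":0,"wy":0,"wz":0},{"tx":0,"ty":0,"tz":0,"wx":0,"wy":0,"wz":0}]' -1
python3 -c "
from h import *
plan([((619,4.5,150),None),((470,20,160),down(14.5))])"
```

```text
time: 27.58
ee_pos: [619.5, 7.1, 25.0]
eef_rot: [0.568, 0.729, -0.235, 0.301]
wrist_force: [0.0, -0.8, -0.2]
gripper_width: 85.3
time: 28.25
ee_pos: [620.0, 7.5, 25.5]
eef_rot: [0.568, 0.729, -0.234, 0.302]
wrist_force: [-0.2, 2.1, 3.5]
gripper_width: 45.6
shift [-0.1795 -0.0031 -0.1726] rows>= 3 
shift [ 0.0587 -0.2812 -0.0873] rows>= 4 turn [-1.000e-04  1.247e-01 -9.000e-04] rows>= 7
at [620.    7.5  25.5] y-yaw 14.2 zdir [ 0.174 -0.684 -0.709] t 28.25 w 45.6 j [-0.87  0.85  0.61  1.65  0.41  0.92 -0.43]
```

```bash
python3 -m crank '[{"tx":-0.02,"ty":0,"tz":-0.02,"wx":0,"wy":0,"wz":0},{"tx":-0.04,"ty":0,"tz":-0.04,"wx":0,"wy":0,"wz":0},{"tx":-0.05,"ty":0,"tz":-0.05,"wx":0,"wy":0,"wz":0},{"tx":-0.04,"ty":-0.02,"tz":-0.04,"wx":0,"wy":0,"wz":0},{"tx":-0.02,"ty":-0.05,"tz":-0.03,"wx":0,"wy":0,"wz":0},{"tx":0.01,"ty":-0.07,"tz":-0.02,"wx":0,"wy":0,"wz":0},{"tx":0.02,"ty":-0.07,"tz":-0.03,"wx":0,"wy":0,"wz":0},{"tx":0.02,"ty":-0.05,"tz":-0.02,"wx":0,"wy":0,"wz":0},{"tx":0.01,"ty":-0.02,"tz":-0.01,"wx":0,"wy":0,"wz":0},{"tx":0,"ty":0,"tz":0,"wx":0,"wy":0.0125,"wz":0},{"tx":0,"ty":0,"tz":0,"wx":0,"wy":0.0125,"wz":0},{"tx":0,"ty":0,"tz":0,"wx":0,"wy":0.0125,"wz":0},{"tx":0,"ty":0,"tz":0,"wx":0,"wy":0.0125,"wz":0},{"tx":0,"ty":0,"tz":0,"wx":0,"wy":0.0125,"wz":0},{"tx":0,"ty":0,"tz":0,"wx":0,"wy":0.0125,"wz":0},{"tx":0,"ty":0,"tz":0,"wx":0,"wy":0.0125,"wz":0},{"tx":0,"ty":0,"tz":0,"wx":0,"wy":0.0125,"wz":0},{"tx":0,"ty":0,"tz":0,"wx":0,"wy":0.0125,"wz":0},{"tx":0,"ty":0,"tz":0,"wx":0,"wy":0.0125,"wz":0},{"tx":0,"ty":0,"tz":0,"wx":0,"wy":0,"wz":0}]'
python3 -c "
from h import *
plan([((475,-30,160),down(-12.1)),((475,-30,160),lean(-102.1,135))])"
```

```text
time: 29.92
ee_pos: [471.9, 17.5, 157.0]
eef_rot: [0.619, 0.786, 0.001, 0.001]
wrist_force: [0.5, -1.4, -1.5]
gripper_width: 45.2
shift [-0.0938 -0.0162 -0.006 ] rows>= 2 turn [ 0.0004 -0.0001  0.0713] rows>= 4
shift [0. 0. 0.] rows>= 0 turn [ 0.     0.125 -0.   ] rows>= 7
at [471.9  17.5 157. ] y-yaw 13.6 zdir [ 0.003  0.001 -1.   ] t 29.9167 w 45.2 j [-0.62  0.24  0.65  1.85 -0.16  1.1   0.33]
```

```bash
python3 -m crank '[{"tx":-0.03,"ty":-0.005,"tz":0,"wx":0,"wy":0,"wz":0},{"tx":-0.04,"ty":-0.006,"tz":0,"wx":0,"wy":0,"wz":0},{"tx":-0.024,"ty":-0.005,"tz":0,"wx":0,"wy":0,"wz":0},{"tx":0,"ty":0,"tz":0,"wx":0,"wy":0,"wz":0.0143},{"tx":0,"ty":0,"tz":0,"wx":0,"wy":0,"wz":0.0143},{"tx":0,"ty":0,"tz":0,"wx":0,"wy":0,"wz":0.0143},{"tx":0,"ty":0,"tz":0,"wx":0,"wy":0,"wz":0.0143},{"tx":0,"ty":0,"tz":0,"wx":0,"wy":0,"wz":0.0143},{"tx":0,"ty":0,"tz":0,"wx":0,"wy":0.0125,"wz":0},{"tx":0,"ty":0,"tz":0,"wx":0,"wy":0.0125,"wz":0},{"tx":0,"ty":0,"tz":0,"wx":0,"wy":0.0125,"wz":0},{"tx":0,"ty":0,"tz":0,"wx":0,"wy":0.0125,"wz":0},{"tx":0,"ty":0,"tz":0,"wx":0,"wy":0.0125,"wz":0},{"tx":0,"ty":0,"tz":0,"wx":0,"wy":0.0125,"wz":0},{"tx":0,"ty":0,"tz":0,"wx":0,"wy":0.0125,"wz":0},{"tx":0,"ty":0,"tz":0,"wx":0,"wy":0.0125,"wz":0},{"tx":0,"ty":0,"tz":0,"wx":0,"wy":0.0125,"wz":0},{"tx":0,"ty":0,"tz":0,"wx":0,"wy":0.0125,"wz":0},{"tx":0,"ty":0,"tz":0,"wx":0,"wy":0,"wz":0},{"tx":0,"ty":0,"tz":0,"wx":0,"wy":0,"wz":0}]'
python3 -c "
from h import *
plan([((475,-30,20),lean(-102.1,135))])"
```

```text
time: 31.58
ee_pos: [473.7, -24.1, 154.5]
eef_rot: [0.717, 0.583, 0.295, -0.243]
wrist_force: [-0.0, 1.1, -1.3]
gripper_width: 45.5
shift [-0.1978  0.006   0.1826] rows>= 4 turn [-0.0015  0.0002  0.0004] rows>= 1
at [473.7 -24.1 154.5] y-yaw -11.6 zdir [ 0.139  0.692 -0.708] t 31.5833 w 45.5 j [ 0.06  0.47  0.64  1.89 -0.94  1.47  0.9 ]
```

```bash
python3 -m crank '[{"tx":-0.03,"ty":0,"tz":0.03,"wx":0,"wy":0,"wz":0},{"tx":-0.045,"ty":0,"tz":0.045,"wx":0,"wy":0,"wz":0},{"tx":-0.045,"ty":0,"tz":0.045,"wx":0,"wy":0,"wz":0},{"tx":-0.035,"ty":0,"tz":0.035,"wx":0,"wy":0,"wz":0},{"tx":-0.018,"ty":0,"tz":0.018,"wx":0,"wy":0,"wz":0},{"tx":-0.008,"ty":0,"tz":0.008,"wx":0,"wy":0,"wz":0},{"tx":0,"ty":0,"tz":0,"wx":0,"wy":0,"wz":0},{"tx":0,"ty":0,"tz":0,"wx":0,"wy":0,"wz":0}]'
python3 - <<'E'
from h import *
a=cam("side");cv2.imwrite("pics/s1.png",cv2.resize(a["image"][80:260,150:390],None,fx=3,fy=3)[...,::-1])
plan([((475,-30,18),None)])
E
```

```text
time: 32.25
ee_pos: [475.6, -23.1, 29.1]
eef_rot: [0.715, 0.585, 0.297, -0.242]
wrist_force: [0.1, 0.2, -0.8]
gripper_width: 45.4
shift [-0.0254  0.0009  0.0068] rows>= 1 
at [475.8 -23.5  29.4] y-yaw -11.5 zdir [ 0.143  0.694 -0.706] t 32.3 w 45.3 j [ 0.12  0.69  0.56  1.95 -1.08  1.34  1.14]
```

View pics/s1.png

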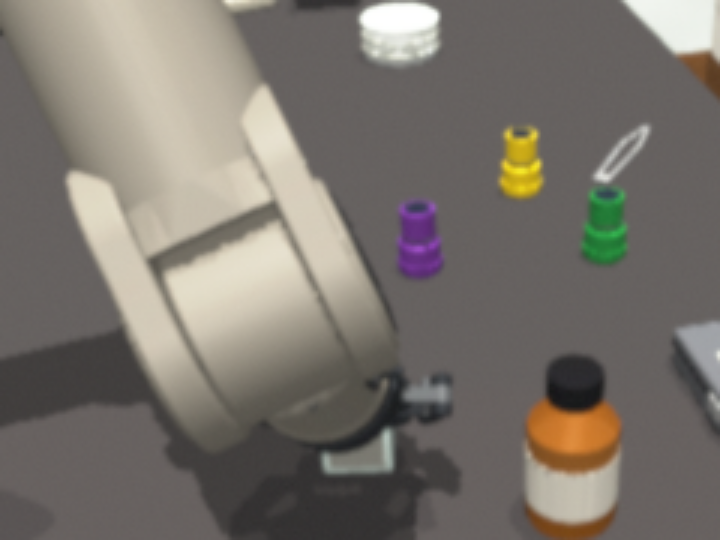

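The jar hovers level just above the bench at (358,455). I'll lower it to contact.

```bash
python3 -m crank '[{"tx":-0.005,"ty":0,"tz":0.005,"wx":0,"wy":0,"wz":0},{"tx":-0.004,"ty":0,"tz":0.004,"wx":0,"wy":0,"wz":0},{"tx":-0.002,"ty":0,"tz":0.002,"wx":0,"wy":0,"wz":0},{"tx":0,"ty":0,"tz":0,"wx":0,"wy":0,"wz":0},{"tx":0,"ty":0,"tz":0,"wx":0,"wy":0,"wz":0}]'
python3 -m crank '[{"tx":-0.002,"ty":0,"tz":0.002,"wx":0,"wy":0,"wz":0},{"tx":-0.001,"ty":0,"tz":0.001,"wx":0,"wy":0,"wz":0},{"tx":0,"ty":0,"tz":0,"wx":0,"wy":0,"wz":0},{"tx":0,"ty":0,"tz":0,"wx":0,"wy":0,"wz":0}]'
```

```text
time: 32.72
ee_pos: [474.7, -23.3, 20.2]
eef_rot: [0.716, 0.584, 0.297, -0.243]
wrist_force: [-0.3, -0.0, -1.4]
gripper_width: 45.5
time: 33.05
ee_pos: [474.9, -23.5, 18.7]
eef_rot: [0.715, 0.584, 0.298, -0.243]
wrist_force: [-1.6, -1.8, 4.8]
gripper_width: 45.2
```

```bash
python3 -m crank '[{"tx":-0.001,"ty":0,"tz":0.001,"wx":0,"wy":0,"wz":0},{"tx":0,"ty":0,"tz":0,"wx":0,"wy":0,"wz":0}]'
python3 -m crank '[{"tx":0,"ty":0,"tz":0,"wx":0,"wy":0,"wz":0},{"tx":0,"ty":0,"tz":0,"wx":0,"wy":0,"wz":0},{"tx":0,"ty":0,"tz":0,"wx":0,"wy":0,"wz":0},{"tx":0,"ty":0,"tz":0,"wx":0,"wy":0,"wz":0},{"tx":0,"ty":0,"tz":0,"wx":0,"wy":0,"wz":0},{"tx":0,"ty":0,"tz":0,"wx":0,"wy":0,"wz":0},{"tx":0,"ty":0,"tz":-0.04,"wx":0,"wy":0,"wz":0},{"tx":0,"ty":0,"tz":-0.06,"wx":0,"wy":0,"wz":0},{"tx":0,"ty":0,"tz":-0.06,"wx":0,"wy":0,"wz":0},{"tx":0.03,"ty":0,"tz":-0.06,"wx":0,"wy":0,"wz":0},{"tx":0.06,"ty":0,"tz":-0.03,"wx":0,"wy":0,"wz":0},{"tx":0.06,"ty":0,"tz":0,"wx":0,"wy":0,"wz":0},{"tx":0,"ty":0,"tz":0,"wx":0,"wy":0,"wz":0},{"tx":0,"ty":0,"tz":0,"wx":0,"wy":0,"wz":0}]' 1
python3 look.py 38 52 ;python3 -c "
from h import *
plan([((480,80,150),lean(-102.1,45))])"
```

```text
time: 33.22
ee_pos: [474.9, -23.4, 18.7]
eef_rot: [0.715, 0.584, 0.298, -0.243]
wrist_force: [-2.3, -1.6, 8.6]
gripper_width: 45.3
time: 34.38
ee_pos: [468.0, -57.5, 159.6]
eef_rot: [0.714, 0.585, 0.298, -0.242]
wrist_force: [-0.7, 0.1, -1.3]
gripper_width: 85.5
[316. 264.] 3437 [[473.0, -30.5], [63.1, 47.6], 78.6] [248. 249. 247.]
shift [ 0.1827 -0.0301  0.2069] rows>= 4 turn [ 0.     -0.2502  0.0018] rows>= 13
at [467.3 -58.  158.4] y-yaw -11.5 zdir [ 0.141  0.694 -0.706] t 34.4333 w 85.3 j [ 0.12  0.49  0.65  1.85 -0.92  1.53  0.94]
```

```bash
python3 -m crank '[{"tx":0.04,"ty":-0.007,"tz":0.04,"wx":0,"wy":0,"wz":0},{"tx":0.05,"ty":-0.008,"tz":0.05,"wx":0,"wy":0,"wz":0},{"tx":0.05,"ty":-0.008,"tz":0.05,"wx":0,"wy":0,"wz":0},{"tx":0.03,"ty":-0.007,"tz":0.03,"wx":0,"wy":0,"wz":0},{"tx":0,"ty":0,"tz":0,"wx":0,"wy":-0.016,"wz":0},{"tx":0,"ty":0,"tz":0,"wx":0,"wy":-0.016,"wz":0},{"tx":0,"ty":0,"tz":0,"wx":0,"wy":-0.016,"wz":0},{"tx":0,"ty":0,"tz":0,"wx":0,"wy":-0.016,"wz":0},{"tx":0,"ty":0,"tz":0,"wx":0,"wy":-0.016,"wz":0},{"tx":0,"ty":0,"tz":0,"wx":0,"wy":-0.016,"wz":0},{"tx":0,"ty":0,"tz":0,"wx":0,"wy":-0.016,"wz":0},{"tx":0,"ty":0,"tz":0,"wx":0,"wy":-0.016,"wz":0},{"tx":0,"ty":0,"tz":0,"wx":0,"wy":-0.016,"wz":0},{"tx":0,"ty":0,"tz":0,"wx":0,"wy":-0.016,"wz":0},{"tx":0,"ty":0,"tz":0,"wx":0,"wy":-0.016,"wz":0},{"tx":0,"ty":0,"tz":0,"wx":0,"wy":-0.016,"wz":0},{"tx":0,"ty":0,"tz":0,"wx":0,"wy":-0.016,"wz":0},{"tx":0,"ty":0,"tz":0,"wx":0,"wy":-0.016,"wz":0},{"tx":0,"ty":0,"tz":0,"wx":0,"wy":-0.016,"wz":0},{"tx":0,"ty":0,"tz":0,"wx":0,"wy":-0.01,"wz":0}]'
python3 -m crank '[{"tx":0,"ty":0,"tz":0,"wx":0,"wy":0,"wz":0},{"tx":0,"ty":0,"tz":0,"wx":0,"wy":0,"wz":0}]'
python3 look.py 38 52 ;python3 -c "
from h import *
plan([((487.2,39.9,92),lean(-101.4,45)),((471.8,-36.3,14),None)])"
```

```text
time: 36.1
ee_pos: [476.4, 63.8, 156.3]
eef_rot: [0.714, 0.585, -0.299, 0.243]
wrist_force: [0.3, 0.6, -1.0]
gripper_width: 85.3
time: 36.27
ee_pos: [476.4, 62.1, 157.3]
eef_rot: [0.715, 0.585, -0.298, 0.241]
wrist_force: [0.5, -1.1, 0.6]
gripper_width: 85.6
[333. 167.] 1875 [[473.0, -29.8], [66.2, 47.4], 78.0] [227. 232. 224.]
[449. 192.] 605 [[596.5, -102.9], [59.8, 27.2], 12.9] [168. 162. 151.]
[ 18. 205.] 501 [[57.4, -26.8], [63.8, 15.3], 81.5] [132. 125. 113.]
[ 53. 298.] 313 [[-749.9, -747.8], [14.3, 369.0], 0.3] [130. 125. 114.]
shift [0.0677 0.0291 0.1203] rows>= 2 turn [-0.0006 -0.     -0.0004] rows>= 1
shift [ 4.000e-04 -1.000e-04  2.203e-01] rows>= 3 
at [476.7  61.  158.5] y-yaw -11.7 zdir [-0.143 -0.692 -0.707] t 36.3167 w 85.5 j [-1.02  0.68  0.7   1.57  0.23  1.47 -0.62]
```

```bash
python3 -m crank '[{"tx":0.023,"ty":0.01,"tz":0.04,"wx":0,"wy":0,"wz":0},{"tx":0.023,"ty":0.01,"tz":0.04,"wx":0,"wy":0,"wz":0},{"tx":0.022,"ty":0.009,"tz":0.04,"wx":0,"wy":0,"wz":0},{"tx":0,"ty":0,"tz":0.05,"wx":0,"wy":0,"wz":0},{"tx":0,"ty":0,"tz":0.06,"wx":0,"wy":0,"wz":0},{"tx":0,"ty":0,"tz":0.05,"wx":0,"wy":0,"wz":0},{"tx":0,"ty":0,"tz":0.03,"wx":0,"wy":0,"wz":0},{"tx":0,"ty":0,"tz":0.015,"wx":0,"wy":0,"wz":0},{"tx":0,"ty":0,"tz":0,"wx":0,"wy":0,"wz":0},{"tx":0,"ty":0,"tz":0,"wx":0,"wy":0,"wz":0}]'
python3 -c "
from h import *
plan([((471.8,-36.3,14),None)])"
```

```text
time: 37.15
ee_pos: [473.6, -29.5, 20.6]
eef_rot: [0.717, 0.584, -0.295, 0.241]
wrist_force: [-0.0, 0.6, 0.3]
gripper_width: 85.1
shift [-0.0007 -0.0008  0.0193] rows>= 1 
at [473.6 -29.5  20.6] y-yaw -11.6 zdir [-0.141 -0.69  -0.71 ] t 37.15 w 85.1 j [-0.9   0.82  0.67  1.78  0.22  1.09 -0.64]
```

```bash
python3 -m crank '[{"tx":0,"ty":0,"tz":0.01,"wx":0,"wy":0,"wz":0},{"tx":0,"ty":0,"tz":0.008,"wx":0,"wy":0,"wz":0},{"tx":0,"ty":0,"tz":0,"wx":0,"wy":0,"wz":0},{"tx":0,"ty":0,"tz":0,"wx":0,"wy":0,"wz":0}]'
python3 -m crank '[{"tx":0,"ty":0,"tz":0,"wx":0,"wy":0,"wz":0},{"tx":0,"ty":0,"tz":0,"wx":0,"wy":0,"wz":0},{"tx":0,"ty":0,"tz":0,"wx":0,"wy":0,"wz":0},{"tx":0,"ty":0,"tz":0,"wx":0,"wy":0,"wz":0},{"tx":0,"ty":0,"tz":0,"wx":0,"wy":0,"wz":0},{"tx":0,"ty":0,"tz":0,"wx":0,"wy":0,"wz":0},{"tx":0,"ty":0,"tz":0,"wx":0,"wy":0,"wz":0},{"tx":0,"ty":0,"tz":0,"wx":0,"wy":0,"wz":0}]' -1
python3 -c "
from h import *
plan([((471.8,-36.3,160),None)])"
```

```text
time: 37.48
ee_pos: [471.9, -35.1, 13.5]
eef_rot: [0.716, 0.585, -0.296, 0.241]
wrist_force: [-0.2, -0.2, 1.2]
gripper_width: 85.6
time: 38.15
ee_pos: [472.3, -34.9, 13.5]
eef_rot: [0.716, 0.585, -0.295, 0.242]
wrist_force: [0.5, 2.1, 3.1]
gripper_width: 45.7
shift [-2.086e-01 -2.000e-04 -2.056e-01] rows>= 4 
at [472.3 -34.9  13.5] y-yaw -11.5 zdir [-0.14  -0.691 -0.709] t 38.15 w 45.7 j [-0.89  0.83  0.67  1.79  0.22  1.07 -0.64]
```

```bash
python3 -m crank '[{"tx":-0.02,"ty":0,"tz":-0.02,"wx":0,"wy":0,"wz":0},{"tx":-0.04,"ty":0,"tz":-0.04,"wx":0,"wy":0,"wz":0},{"tx":-0.05,"ty":0,"tz":-0.05,"wx":0,"wy":0,"wz":0},{"tx":-0.05,"ty":0,"tz":-0.05,"wx":0,"wy":0,"wz":0},{"tx":-0.04,"ty":0,"tz":-0.04,"wx":0,"wy":0,"wz":0},{"tx":-0.01,"ty":0,"tz":-0.01,"wx":0,"wy":0.0125,"wz":0},{"tx":0,"ty":0,"tz":0,"wx":0,"wy":0.0125,"wz":0},{"tx":0,"ty":0,"tz":0,"wx":0,"wy":0.0125,"wz":0},{"tx":0,"ty":0,"tz":0,"wx":0,"wy":0.0125,"wz":0},{"tx":0,"ty":0,"tz":0,"wx":0,"wy":0.0125,"wz":0},{"tx":0,"ty":0,"tz":0,"wx":0,"wy":0.0125,"wz":0},{"tx":0,"ty":0,"tz":0,"wx":0,"wy":0.0125,"wz":0},{"tx":0,"ty":0,"tz":0,"wx":0,"wy":0.0125,"wz":0},{"tx":0,"ty":0,"tz":0,"wx":0,"wy":0.0125,"wz":0},{"tx":0,"ty":0,"tz":0,"wx":0,"wy":0.0125,"wz":0}]'
python3 -c "
from h import *
plan([((377.6,-283.4,170),down(-11.5)),((377.6,-283.4,170),lean(-101.5,135))])"
```

```text
time: 39.4
ee_pos: [470.6, -36.2, 162.5]
eef_rot: [0.775, 0.632, 0.002, -0.002]
wrist_force: [-0.4, 0.0, -2.3]
gripper_width: 45.8
shift [-0.5215 -0.0827 -0.0183] rows>= 7 turn [-0.0001 -0.001  -0.0003] rows>= 1
shift [0. 0. 0.] rows>= 0 turn [ 0.     0.125 -0.   ] rows>= 7
at [470.6 -36.2 162.5] y-yaw -11.6 zdir [ 0.001  0.006 -1.   ] t 39.4 w 45.8 j [-0.54  0.24  0.7   1.84 -0.18  1.12  0.02]
```

```bash
python3 -m crank '[{"tx":-0.04,"ty":-0.0065,"tz":-0.004,"wx":0,"wy":0,"wz":0},{"tx":-0.06,"ty":-0.0095,"tz":-0.004,"wx":0,"wy":0,"wz":0},{"tx":-0.07,"ty":-0.011,"tz":-0.004,"wx":0,"wy":0,"wz":0},{"tx":-0.075,"ty":-0.012,"tz":-0.004,"wx":0,"wy":0,"wz":0},{"tx":-0.075,"ty":-0.012,"tz":0,"wx":0,"wy":0,"wz":0},{"tx":-0.075,"ty":-0.012,"tz":0,"wx":0,"wy":0,"wz":0},{"tx":-0.065,"ty":-0.01,"tz":0,"wx":0,"wy":0,"wz":0},{"tx":-0.04,"ty":-0.0065,"tz":0,"wx":0,"wy":0,"wz":0},{"tx":-0.021,"ty":-0.003,"tz":0,"wx":0,"wy":0,"wz":0},{"tx":0,"ty":0,"tz":0,"wx":0,"wy":0.0125,"wz":0},{"tx":0,"ty":0,"tz":0,"wx":0,"wy":0.0125,"wz":0},{"tx":0,"ty":0,"tz":0,"wx":0,"wy":0.0125,"wz":0},{"tx":0,"ty":0,"tz":0,"wx":0,"wy":0.0125,"wz":0},{"tx":0,"ty":0,"tz":0,"wx":0,"wy":0.0125,"wz":0},{"tx":0,"ty":0,"tz":0,"wx":0,"wy":0.0125,"wz":0},{"tx":0,"ty":0,"tz":0,"wx":0,"wy":0.0125,"wz":0},{"tx":0,"ty":0,"tz":0,"wx":0,"wy":0.0125,"wz":0},{"tx":0,"ty":0,"tz":0,"wx":0,"wy":0.0125,"wz":0},{"tx":0,"ty":0,"tz":0,"wx":0,"wy":0.0115,"wz":0},{"tx":0,"ty":0,"tz":0,"wx":0,"wy":0,"wz":0}]'
python3 -c "
from h import *
plan([((377.6,-283.4,100),lean(-101.5,135)),((377.6,-283.4,32),None)])"
```

```text
time: 41.07
ee_pos: [376.2, -284.3, 166.8]
eef_rot: [0.718, 0.582, 0.294, -0.243]
wrist_force: [-0.7, -0.2, -1.9]
gripper_width: 45.4
shift [-0.0925  0.0033  0.0963] rows>= 2 turn [-0.      0.0004 -0.0015] rows>= 1
shift [-0.0962  0.      0.0962] rows>= 2 
at [ 376.2 -284.3  166.8] y-yaw -11.9 zdir [ 0.141  0.691 -0.709] t 41.0667 w 45.4 j [ 0.58  0.68  0.66  1.53 -0.76  1.81  1.17]
```

```bash
python3 -m crank '[{"tx":-0.03,"ty":0.001,"tz":0.03,"wx":0,"wy":0,"wz":0},{"tx":-0.04,"ty":0.001,"tz":0.04,"wx":0,"wy":0,"wz":0},{"tx":-0.04,"ty":0.001,"tz":0.04,"wx":0,"wy":0,"wz":0},{"tx":-0.03,"ty":0,"tz":0.03,"wx":0,"wy":0,"wz":0},{"tx":-0.01,"ty":0,"tz":0.01,"wx":0,"wy":0,"wz":0},{"tx":0,"ty":0,"tz":0,"wx":0,"wy":0,"wz":0},{"tx":0,"ty":0,"tz":0,"wx":0,"wy":0,"wz":0}]'
python3 - <<'E'
from h import *
a=cam("top");b=cam("side")
A=cv2.resize(a["image"][230:320,390:490],(400,360));B=cv2.resize(b["image"][260:380,190:323],(400,360))
cv2.imwrite("pics/t2.png",cv2.hconcat([A,B])[...,::-1])
plan([((377.6,-283.4,32),lean(-101.5,135))])
E
```

```text
time: 41.65
ee_pos: [380.6, -283.3, 64.4]
eef_rot: [0.716, 0.585, 0.295, -0.24]
wrist_force: [0.3, -0.1, -0.2]
gripper_width: 45.7
shift [-0.0463 -0.007   0.0469] rows>= 1 turn [0.0003 0.001  0.0002] rows>= 1
at [ 380.9 -284.1   65. ] y-yaw -11.5 zdir [ 0.142  0.688 -0.712] t 41.75 w 45.4 j [ 0.59  0.81  0.62  1.59 -0.81  1.67  1.28]
```

View pics/t2.png

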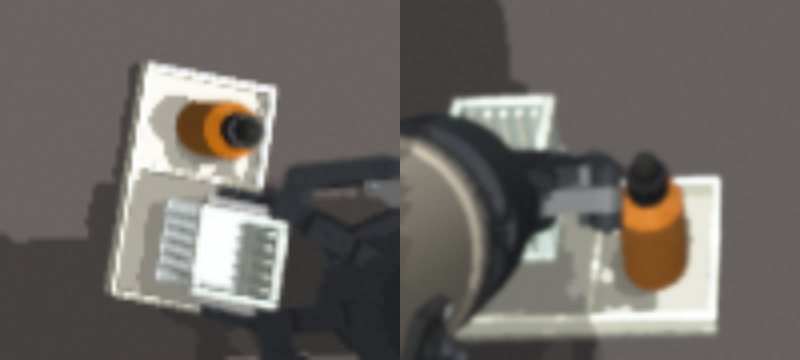

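The jar is mouth up above the wide bay: (240,255) in the top view and (505,180) in the side view. There is a clear gap to the dropper bottle. I'll lower it.

```bash
python3 -m crank '[{"tx":-0.01,"ty":-0.0035,"tz":0.01,"wx":0,"wy":0,"wz":0},{"tx":-0.015,"ty":-0.0035,"tz":0.015,"wx":0,"wy":0,"wz":0},{"tx":-0.01,"ty":0,"tz":0.01,"wx":0,"wy":0.001,"wz":0},{"tx":-0.005,"ty":0,"tz":0.005,"wx":0,"wy":0,"wz":0},{"tx":0,"ty":0,"tz":0,"wx":0,"wy":0,"wz":0},{"tx":0,"ty":0,"tz":0,"wx":0,"wy":0,"wz":0}]'
python3 -m crank '[{"tx":-0.003,"ty":0,"tz":0.003,"wx":0,"wy":0,"wz":0},{"tx":-0.002,"ty":0,"tz":0.002,"wx":0,"wy":0,"wz":0},{"tx":0,"ty":0,"tz":0,"wx":0,"wy":0,"wz":0},{"tx":0,"ty":0,"tz":0,"wx":0,"wy":0,"wz":0}]'
python3 -c "
from h import *
plan([((377.6,-283.4,32),lean(-101.5,135))])"
```

```text
time: 42.25
ee_pos: [376.8, -282.5, 34.6]
eef_rot: [0.715, 0.584, 0.297, -0.243]
wrist_force: [0.3, 0.2, -0.4]
gripper_width: 45.8
time: 42.58
ee_pos: [377.0, -282.8, 31.5]
eef_rot: [0.715, 0.584, 0.297, -0.242]
wrist_force: [-0.4, -0.0, -1.4]
gripper_width: 45.7
shift [ 0.      0.0014 -0.0013] rows>= 1 turn [ 0.0001 -0.0003 -0.0001] rows>= 1
at [ 377.  -282.8   31.5] y-yaw -11.6 zdir [ 0.142  0.694 -0.706] t 42.5833 w 45.7 j [ 0.61  0.86  0.6   1.6  -0.83  1.63  1.32]
```

```bash
python3 -m crank '[{"tx":-0.002,"ty":0,"tz":0.002,"wx":0,"wy":0,"wz":0},{"tx":0,"ty":0,"tz":0,"wx":0,"wy":0,"wz":0},{"tx":0,"ty":0,"tz":0,"wx":0,"wy":0,"wz":0}]'
python3 -m crank '[{"tx":-0.001,"ty":0,"tz":0.001,"wx":0,"wy":0,"wz":0},{"tx":0,"ty":0,"tz":0,"wx":0,"wy":0,"wz":0},{"tx":0,"ty":0,"tz":0,"wx":0,"wy":0,"wz":0}]'
```

```text
time: 42.83
ee_pos: [377.1, -282.8, 31.2]
eef_rot: [0.715, 0.584, 0.298, -0.243]
wrist_force: [-0.7, -1.7, 5.4]
gripper_width: 45.6
time: 43.08
ee_pos: [377.1, -282.8, 31.3]
eef_rot: [0.715, 0.584, 0.298, -0.243]
wrist_force: [-1.2, -1.7, 7.9]
gripper_width: 45.7
```

```bash
python3 -m crank '[{"tx":0,"ty":0,"tz":0,"wx":0,"wy":0,"wz":0},{"tx":0,"ty":0,"tz":0,"wx":0,"wy":0,"wz":0},{"tx":0,"ty":0,"tz":0,"wx":0,"wy":0,"wz":0},{"tx":0,"ty":0,"tz":0,"wx":0,"wy":0,"wz":0},{"tx":0,"ty":0,"tz":-0.02,"wx":0,"wy":0,"wz":0},{"tx":0,"ty":0,"tz":-0.04,"wx":0,"wy":0,"wz":0},{"tx":0,"ty":0,"tz":-0.06,"wx":0,"wy":0,"wz":0},{"tx":0,"ty":0,"tz":-0.06,"wx":0,"wy":0,"wz":0},{"tx":0.03,"ty":0,"tz":-0.06,"wx":0,"wy":0,"wz":0},{"tx":0.06,"ty":0,"tz":-0.04,"wx":0,"wy":0,"wz":0},{"tx":0.06,"ty":0,"tz":-0.02,"wx":0,"wy":0,"wz":0},{"tx":0,"ty":0,"tz":0,"wx":0,"wy":0,"wz":0},{"tx":0,"ty":0,"tz":0,"wx":0,"wy":0,"wz":0}]' 0.3
python3 - <<'E'
from h import *
plan([((377,-300,170),None)])
a=cam("top");b=cam("side");w=cam("wrist")
A=cv2.resize(a["image"][220:330,140:470],(660,220));B=cv2.resize(b["image"][260:380,190:323],(330,298));C=cv2.resize(w["image"],(330,206))
C=cv2.copyMakeBorder(C,0,92,0,0,cv2.BORDER_CONSTANT)
cv2.imwrite("pics/f.png",cv2.vconcat([A,cv2.hconcat([B,C])])[...,::-1])
stain=((408,-299.6),-12.1);diss=((418.8,309.8),-80.6)
for nm,s in(("top",a),("side",b)):
  W=cloud(s).reshape(-1,3)
  for o,(c,al),bx,zr in(("jar",stain,(-66,7),(58,85)),("dropper",stain,(11,66),(30,52)),("dish",diss,(-71,6),(30,48)),("eyep",diss,(10,71),(45,75))):
    al=np.radians(al);ux=np.array([np.cos(al),np.sin(al)]);uy=np.array([-ux[1],ux[0]]);D=W[:,:2]-c;x=D@ux;y=D@uy;z=W[:,2]
    k=(x>bx[0])&(x<bx[1])&(abs(y)<50)&(z>zr[0])&(z<zr[1])
    if k.sum()>5: print(nm,o,k.sum(),"x",x[k].min().round(1),x[k].max().round(1),"y",y[k].min().round(1),y[k].max().round(1),"ztop",np.percentile(z[k],95).round(1))
E
```

```text
time: 44.17
ee_pos: [366.6, -335.9, 190.2]
eef_rot: [0.715, 0.585, 0.297, -0.24]
wrist_force: [0.3, -0.7, 0.0]
gripper_width: 55.1
shift [0.0241 0.0059 0.0812] rows>= 2 
at [ 366.6 -335.9  190.2] y-yaw -11.5 zdir [ 0.143  0.691 -0.708] t 44.1667 w 55.1 j [ 0.67  0.73  0.66  1.37 -0.76  1.92  1.18]
top jar 225 x -56.5 -8.4 y -25.0 24.3 ztop 69.7
top dropper 48 x 20.9 50.3 y -0.7 15.1 ztop 51.0
top dish 149 x -60.4 -8.2 y -25.5 26.3 ztop 42.4
top eyep 161 x 25.9 55.4 y -14.3 12.9 ztop 67.0
side jar 616 x -57.2 -7.6 y -25.2 23.4 ztop 68.8
side dropper 203 x 24.2 56.6 y -20.4 -2.9 ztop 50.9
side dish 99 x -60.2 -9.9 y -23.9 26.2 ztop 41.6
side eyep 124 x 28.8 58.2 y -14.3 14.4 ztop 66.7
```

View pics/f.png

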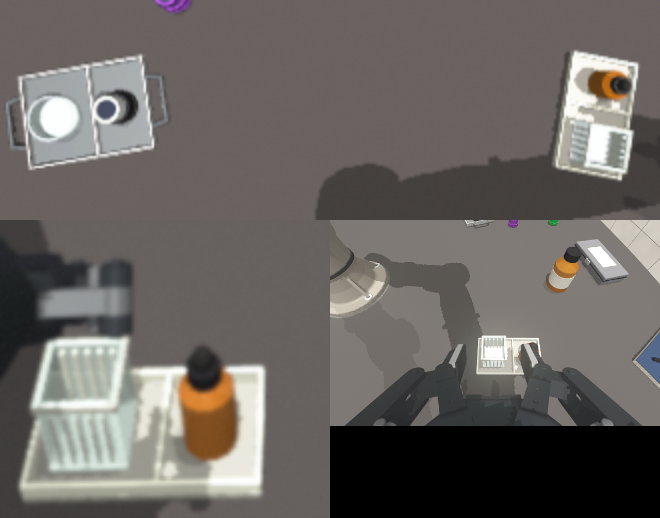

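All four items are in their bays, upright and with margin. The measured centres in tray x are jar −32, dropper ≈40, dish −34 and eyepiece ≈42 mm, all with y near 0. The gripper is clear, so I'm handing in.

```bash
python3 -c "
from h import *
print(ticket.job_done())"
```

```text
the job is handed in; nothing more can be done
None
```

All four items are in their bays, and I handed the job in at about 44 s of the 131 s allowed; it reported no verdict.

- **Steel dissecting tray:** the eyepiece is in the narrow bay and the glass dish in the wide bay, both standing as they were.
- **White staining tray:** the dropper bottle is in the narrow bay and the staining jar stands mouth up in the wide bay. I turned the jar over by laying it on its side on the clear bench, then gripping it again.

**Last checks:** the top and side cameras agreed to within about 3 mm along each tray's length.

| Item | Position along tray x (mm) | Allowed (mm) |
|---|---|---|
| Staining jar | −32 | −46 to −13 |
| Dropper bottle | about 40 | 26 to 51 |
| Glass dish | −34 | −47 to −18 |
| Eyepiece | 41–43 | 28 to 53 |

- **Height and fit:** the measured top heights of the jar, dish and eyepiece fit standing on the 4 mm tray floor, to within about 3 mm. For the dropper bottle I only measured the body. Each item was lowered until the wrist force showed contact before release. All were released, stood upright and were centred across the bays.
- **Bystanders:** the reagent bottle and slide box look unmoved in the last wrist picture. I did not measure their final positions.
- **What failed on the way:** the first move was refused because of its row format. A first forward lean towards the jar ran into the wrist joint limits before it touched anything, so I leaned sideways instead.

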